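Bead boxes packed and stacked at the market stall

TASK

Pack up the bead stall: tip the four wooden beads from the scoop into the open box, bringing the scoop's lip down close over the box (within about 3 cm of its rim) before you tip so that none bounces out, and set the empty scoop down flat on the table. Shut the box's lid, then lower the single lidded box beside it (not the pair already stacked at the back) gently on top, lined up so that its base recesses drop over the lid's lugs and it sits fully down. Leave everything else where it stands.

Things in the scene. Friction and masses are not known exactly. Their poses are not given: they have to be found in the camera images.
- box_open: Open bead box, off-white plastic, 66 mm (x) by 150 mm (y), loose, 0.36 kg with its lid. Origin: centre of the underside, z up. Rim 70 mm above the underside, walls 3 mm, inside 60 x 144 mm, inner floor 12 mm above the underside. Its -x long side carries the lid's hinge and faces roughly towards the robot; its +x long side is the open front.
- box_hinge (a point): Middle of the open box's hinge line, on the rim at x = -33 mm, z = 70 mm in the box; axes as the box. The hinge runs along y.
- box_lid (a joint): Lid angle in rad: 0 shut, 1.95 fully open, leaning back beyond upright on its stop. The hinge is free and lightly damped: pushed past upright (below about 1.5) the lid falls shut by itself, above that it falls back open. Panel 66 x 150 x 4 mm, 60 g.
- lid_edge (a point): Middle of the lid's free long edge, 66 mm from the hinge; axes as the box when shut. The lid's outer face (74 mm above the box's underside when shut) carries two lugs, each 40 mm (x) by 16 mm (y), 7 mm tall, sloped near the top, centred across the lid and 50 mm to either side of its middle along y.
- box_shut_center (a point): Centre, 37 mm above the underside, of the second bead box: same shape and size but full and shut (74 mm to the lid's face, 81 mm over its lugs), 0.3 to 0.6 kg, loose. x = across its 66 mm width (grip it across this, it is solid), y = along its 150 mm, z up. Seated on the first box, this point is 111 mm above that box's underside, over its centre; unseated it rides 7 mm higher.
- box_shut_base (a point): Centre of the second box's underside; same axes. Two recesses in the underside, 44 mm (x) by 20 mm (y) and 9 mm deep, centred at y = +50 and -50 mm, go over the lid lugs of the box below with 2 mm play on every side; either way round fits.
- scoop_grip (a point): Middle of the bead scoop's wooden handle, a straight bar 82 mm long (x), 22 mm wide (y), 20 mm high; 34 mm above the scoop's underside. x points from the lip to the handle's end, z up. The scoop: aluminium, 0.17 kg, loose, an open-fronted trough 101 x 76 mm, walls 38 mm high at the back, 22 mm at the front. The lip is 149 mm from this point.
- scoop_lip (a point): Middle of the upper edge of the scoop's lip, 11.5 mm above the scoop's underside; axes as scoop_grip. The scoop's flat floor rises 9 mm over the front 32 mm to this lip, which keeps the beads in while it is level; they roll out once the lip is tipped some 20 degrees down, freely at 45.
- bead1: One of the four dark wooden beads in the scoop: a ball 28 mm in diameter, 11 g. Origin: its centre.
- bead2: One of the four dark wooden beads in the scoop: a ball 28 mm in diameter, 11 g. Origin: its centre.
- bead3: One of the four dark wooden beads in the scoop: a ball 28 mm in diameter, 11 g. Origin: its centre.
- bead4: One of the four dark wooden beads in the scoop: a ball 28 mm in diameter, 11 g. Origin: its centre.
- wax_tin: Bystander, not to be disturbed: a round steel tin, 71 mm across and 32 mm tall. Origin: centre of its underside.
- tape_roll: Bystander, not to be disturbed: a roll of brown packing tape lying flat, 88 mm across, 24 mm tall. Origin: centre of its underside.
- thread_spool: Bystander, not to be disturbed: a brown thread spool standing up, 52 mm across, 64 mm tall. Origin: centre of its underside.
- maul: Bystander, not to be disturbed: a turned dark-wood leather maul standing on its head, 68 mm across, 192 mm tall. Origin: centre of its underside.
- plain_tin: Bystander, not to be disturbed: a flat metal tin with a smooth lid without lugs, 78 x 108 x 38 mm. Origin: centre of its underside.
Things that resemble listed ones, but are neither listed nor needed, are in the scene too. Leave any blue look-alike of the box_open alone.

How it is judged (in metres and radians):
On the way, in this order (a step that is already met when the one before it is completed fails the run):
1. all four beads lie in the open box (x of bead1 in the frame of box_open between -0.033 and 0.033 m and y of bead1 in the frame of box_open between -0.075 and 0.075 m and z of bead1 in the frame of box_open between 0.012 and 0.058 m and x of bead2 in the frame of box_open between -0.033 and 0.033 m and y of bead2 in the frame of box_open between -0.075 and 0.075 m and z of bead2 in the frame of box_open between 0.012 and 0.058 m and x of bead3 in the frame of box_open between -0.033 and 0.033 m and y of bead3 in the frame of box_open between -0.075 and 0.075 m and z of bead3 in the frame of box_open between 0.012 and 0.058 m and x of bead4 in the frame of box_open between -0.033 and 0.033 m and y of bead4 in the frame of box_open between -0.075 and 0.075 m and z of bead4 in the frame of box_open between 0.012 and 0.058 m and value of joint box_lid above 0.5 rad), for 0.2 s.
2. the lid is shut over the beads (x of bead1 in the frame of box_open between -0.033 and 0.033 m and y of bead1 in the frame of box_open between -0.075 and 0.075 m and z of bead1 in the frame of box_open between 0.012 and 0.058 m and x of bead2 in the frame of box_open between -0.033 and 0.033 m and y of bead2 in the frame of box_open between -0.075 and 0.075 m and z of bead2 in the frame of box_open between 0.012 and 0.058 m and x of bead3 in the frame of box_open between -0.033 and 0.033 m and y of bead3 in the frame of box_open between -0.075 and 0.075 m and z of bead3 in the frame of box_open between 0.012 and 0.058 m and x of bead4 in the frame of box_open between -0.033 and 0.033 m and y of bead4 in the frame of box_open between -0.075 and 0.075 m and z of bead4 in the frame of box_open between 0.012 and 0.058 m and value of joint box_lid below 0.05 rad), for 0.2 s.
At the end, for the whole second after the job is handed in: Beads in the first box, upright on the table, lid below 0.05 rad; second box level on it, lengths aligned within 0.08 rad, centred within 5 mm in x and y, its centre 107 to 114.5 mm above the lower underside (nominal 111); scoop flat on the table (0.1 rad) (all of step 2 and x of box_shut_center in the frame of box_open between -0.005 and 0.005 m and y of box_shut_center in the frame of box_open between -0.005 and 0.005 m and z of box_shut_center in the frame of box_open between 0.107 and 0.1145 m and angle between the y axis of box_shut_center and the y axis of box_open, either way round below 0.08 rad and angle between box_open's own z axis and vertical below 0.06 rad and height (world z) of box_open below 0.01 m and angle between box_shut_center's own z axis and vertical below 0.08 rad and angle between scoop_grip's own z axis and vertical below 0.1 rad and height (world z) of scoop_grip between 0.025 and 0.043 m); the robot touches nothing.
It fails at once if the scoop is tipped (over 0.5 rad) with its lip more than 50 mm above the box's rim while a bead is not yet in the box (angle between scoop_grip's own z axis and vertical above 0.5 rad and z of scoop_lip in the frame of box_open above 0.12 m and not ((x of bead1 in the frame of box_open between -0.033 and 0.033 m and y of bead1 in the frame of box_open between -0.075 and 0.075 m and z of bead1 in the frame of box_open between 0.012 and 0.058 m) and (x of bead2 in the frame of box_open between -0.033 and 0.033 m and y of bead2 in the frame of box_open between -0.075 and 0.075 m and z of bead2 in the frame of box_open between 0.012 and 0.058 m) and (x of bead3 in the frame of box_open between -0.033 and 0.033 m and y of bead3 in the frame of box_open between -0.075 and 0.075 m and z of bead3 in the frame of box_open between 0.012 and 0.058 m) and (x of bead4 in the frame of box_open between -0.033 and 0.033 m and y of bead4 in the frame of box_open between -0.075 and 0.075 m and z of bead4 in the frame of box_open between 0.012 and 0.058 m))).
It fails at once if the second box is dropped or rammed on the first (over 0.5 m/s within 25 mm above its place, or over 60 N) (contact force between box_shut and box_open above 60 N or (horizontal distance between box_shut_center and box_open below 0.03 m and z of box_shut_center in the frame of box_open below 0.136 m and linear speed of box_shut above 0.5 m/s)).
It fails at once if a bystander is moved by more than 30 mm (distance of any of wax_tin, tape_roll, thread_spool, maul, plain_tin from where it was at the start of the episode above 0.03 m).
It also fails if it takes over 72 s, if anything falls off the work surface, if the arm or the gripper's body presses on something with over 40 N, if the wrist force passes 120 N, or if a joint passes its speed limit or range.

ROBOT

A 6-joint arm with a two-finger parallel gripper is mounted at the origin on the work surface. World frame = base frame: x ahead of the robot, y to its left, z up, the work surface at z = 0. Lengths are in m, angles in degrees, forces in N, time in s.
With the tool pointing down it reaches from about 0.4 to 0.825 m from the base axis. Payload 7 kg.
Tool frame: the origin (TCP) lies on the front face of the gripper's body, between the roots of the fingers; the fingertips stand 66 mm ahead of it and the grasp point (between the pads) lies 47 mm ahead of it (nose_length is the distance from the TCP to the fingertips, in m); y points along the fingers, z is the direction in which the jaws open and shut, and the axes are right-handed (so a half turn about y gives the same grasp; the last joint's range is limited). The gripper opens to 88 mm and grips with 3 to 60 N. Pads are 19 mm wide; open, the fingers measure 130 mm over their backs; the gripper's body (78 mm by 193 mm) begins 47 mm behind the grasp point.
Start: joints at [-51.217, 20.546, 0.682, 0, -70.136, -16.507], TCP at [0.256, -0.625, 0.292] pointing down, gripper open.
Joint ranges: [-176.03, 176.03], [-82.01, 121.73], [-58.28, 71.71], [-173.87, 95.51], [-174.79, -0.11], [-173.66, 173.66]. Speed limits (degrees/s): [136.94, 136.94, 172.46, 180, 180, 180].

INTERFACE

Orientations are given as [roll, pitch, yaw] about the fixed x, y, z axes, in that order (R = Rz(yaw) Ry(pitch) Rx(roll)).
In Python, from plant import get_state, capture, close_job, nose_length gives the robot as it stands.
- The arm moves only by the tool apply_moves, never from a script. Its argument "rows" is a list of rows, each a list of 2 entries, a list of its own where there are three numbers: the shift along the tool's x, y, z in m, then the turn about the tool's y in degrees. In form: [[[tx, ty, tz], yaw], ...]. A call has 1 to 20 rows; each row is the pose to reach, as a shift and turn from the pose commanded when the call began, along the tool's axes at that moment; what a row does not reach only later rows make up. A row lasts 1/8 s, in which the tool goes at most 62.5 mm and 10.7 degrees, less where a joint would pass 70% of its speed; a pose out of reach is approached as far as the arm can. A call with a gripper value outside its range is refused whole. "gripper" is the opening, from 0 (shut) to 1 (fully open), set as the call begins (left out, the last holds). The fingers move at their own pace and stop on an object; "grip_force" is the grip in N (left out, the last holds). Time passes only in rows, so rows that repeat a pose let the fingers close. It gives the time, the measured TCP pose, the force and the opening at its end, in the units of the state.
- get_state(): the state, without advancing time (a new reading comes with each control period).
- capture(name): name is "side" or "top"; returns a dict with "pixels" (400x640x3 uint8, blue, green, red), "z_map" (400x640 float32, m along the optical axis (not along the pixel's ray), 0 where there is no reading), "intrinsics" (3x3 intrinsics, pixels), "D" ([k1, k2, p1, p2, k3] as OpenCV has them; the pictures are not rectified), "rvec" (rotation vector, rad) and "tvec" (3), from world to camera coordinates, as OpenCV has them. Camera axes: x right, y down, z forward; pixel columns grow to the right and rows downward; lengths in m; the calibration is good to about 2 mm. A picture is of the moment at which its call begins.
- close_job(): hands the job in, once; it reports no verdict.
The state is a dict: "time_s": time; "joints": joint angles; "qd": joint speeds; "joint_torque": joint torques, N m; "tcp_pos": TCP position; "eef_rot": TCP orientation; "contact_force": force on the tool from outside, world axes, zero at the start; "moment": the same for the moment, N m; "gripper_width": finger opening in m.
Only numpy, scipy, OpenCV 4.12 (cv2) and the standard library are available. Lean on these libraries where they do the work, as an engineer would, in place of code of your own. Each camera call takes 0.05 s, during which the arm holds its last target.

## Working session

There is one attempt and no reset: what is moved stays moved. The work goes in short steps, Python scripts to look and compute and a tool call to move; the robot and the scene stay as the last step left them, time stands still between calls to the robot, and variables do not carry over. Pictures are saved under pics/ and viewed, and the job is handed in when it is done.

Besides the shell and the picture viewer there is one more tool, called after "Call:" in YAML: its name, and indented under it one key for each argument. apply_moves: Moves the arm, as the interface text tells. Its arguments: {"type":"object","properties":{"rows":{"type":"array"},"gripper":{"type":"number"},"grip_force":{"type":"number"}},"required":["rows"]}

```bash
ls; mkdir -p pics; cat > h.py <<'E'
import numpy as np, cv2
from plant import get_state, capture, close_job, nose_length
from scipy.spatial.transform import Rotation as Ro
def save(n,f):
    c=capture(n); cv2.imwrite(f'pics/{f}.png',c['pixels']); np.savez(f'pics/{f}.npz',**c); return c
def load(f):
    return dict(np.load(f'pics/{f}.npz'))
def cloud(c):
    K,D=c['intrinsics'],c['D']; R=cv2.Rodrigues(c['rvec'])[0]; t=np.array(c['tvec']).reshape(3)
    h,w=c['z_map'].shape
    u,v=np.meshgrid(np.arange(w),np.arange(h))
    p=cv2.undistortPoints(np.stack([u,v],-1).reshape(-1,1,2).astype(np.float64),K,D).reshape(h,w,2)
    z=c['z_map'].astype(float)
    P=np.dstack([p[...,0]*z,p[...,1]*z,z])
    W=(P-t)@R
    W[z==0]=np.nan
    return W
def atz(c,u,v,z):
    K,D=c['intrinsics'],c['D']; R=cv2.Rodrigues(c['rvec'])[0]; t=np.array(c['tvec']).reshape(3)
    p=cv2.undistortPoints(np.array([[[u,v]]],float),K,D).reshape(2)
    d=R.T@np.array([p[0],p[1],1]); o=-R.T@t
    return o+d*(z-o[2])/d[2]
def proj(c,P):
    return cv2.projectPoints(np.array(P,float).reshape(-1,3),c['rvec'],c['tvec'],c['intrinsics'],c['D'])[0].reshape(-1,2)
def crop(f,x0,y0,x1,y1,s,o):
    im=cv2.imread(f'pics/{f}.png')[y0:y1,x0:x1]
    cv2.imwrite(f'pics/{o}.png',cv2.resize(im,None,fx=s,fy=s,interpolation=cv2.INTER_CUBIC))
E
python3 - <<'E'
from h import *
print(get_state(), nose_length)
for n in('top','side'):
    c=save(n,n+'0'); R=cv2.Rodrigues(c['rvec'])[0]; print(n,c['intrinsics'],c['D'],-R.T@np.array(c['tvec']).reshape(3),R)
E
```

```text
pics
{'time_s': 0.0, 'joints': array([-5.12168673e+01,  2.05939614e+01,  6.34207438e-01, -1.93337154e-02,
       -7.01366415e+01, -1.65066523e+01]), 'qd': array([-0.039806  , -0.01565063,  0.00816716,  0.10273866,  0.07113668,
       -0.00239039]), 'joint_torque': array([ 8.17793098e-04, -5.82723856e+01,  2.93053257e+01,  6.99770093e+00,
        6.81267818e-03, -7.71120222e-05]), 'tcp_pos': array([ 0.25571236, -0.62428218,  0.29119985]), 'eef_rot': array([-8.99024130e+01,  9.96536729e-03,  2.22699044e+01]), 'contact_force': array([-0.35032077,  0.34645188,  0.52336772]), 'moment': array([-0.00217659,  0.01889333, -0.00079252]), 'gripper_width': 0.08770576211347614} 0.0656
top [[366.63184043   0.         317.39093944]
 [  0.         366.63184043 196.37661186]
 [  0.           0.           1.        ]] [-0.00579319  0.          0.          0.          0.        ] [ 0.45010434 -0.07804321  1.08636205] [[ 0.02244205 -0.99951196 -0.02173016]
 [-0.9986514  -0.0213943  -0.04730399]
 [ 0.046816    0.02276245 -0.99864415]]
side [[448.80269335   0.         316.1784292 ]
 [  0.         448.80269335 198.96773067]
 [  0.           0.           1.        ]] [-0.06778044  0.          0.          0.          0.        ] [0.01750486 0.50425609 0.85158376] [[-0.76064791 -0.64902126 -0.01364406]
 [-0.45862827  0.55214619 -0.696272  ]
 [ 0.45942885 -0.52336029 -0.71764834]]
```

View pics/top0.png

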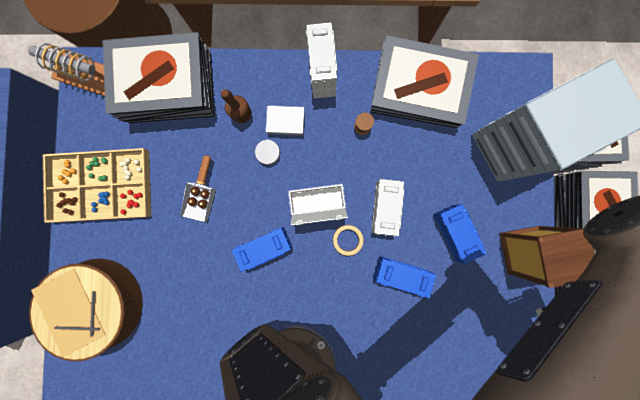

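View pics/side0.png

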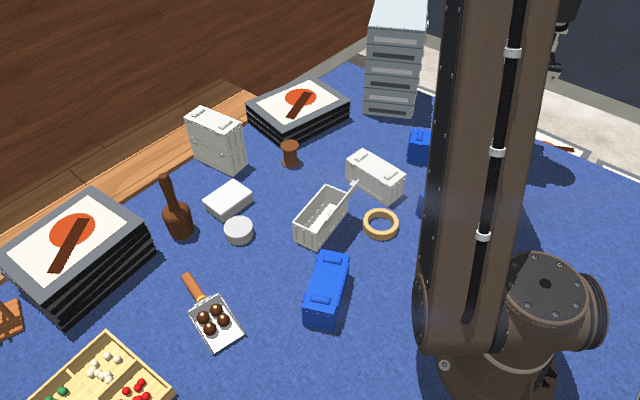

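The top view shows the scoop at about (200,190) with its handle pointing up and away from the robot. The open box is at (317,205) with its lid leaning towards the robot. The shut box is at (388,208), at right angles to it. The maul is at (237,105) and the tape roll at (348,240). The side view shows the same things: scoop at (213,315), open box at (322,215), shut box at (375,175).

```bash
python3 - <<'E'
from h import *
crop('top0',170,140,270,240,6,'t_scoop'); crop('top0',275,160,425,265,5,'t_box'); crop('side0',170,260,260,360,6,'s_scoop'); crop('side0',280,140,420,260,5,'s_box')
E
```

```text
(no output)
```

View pics/t_scoop.png

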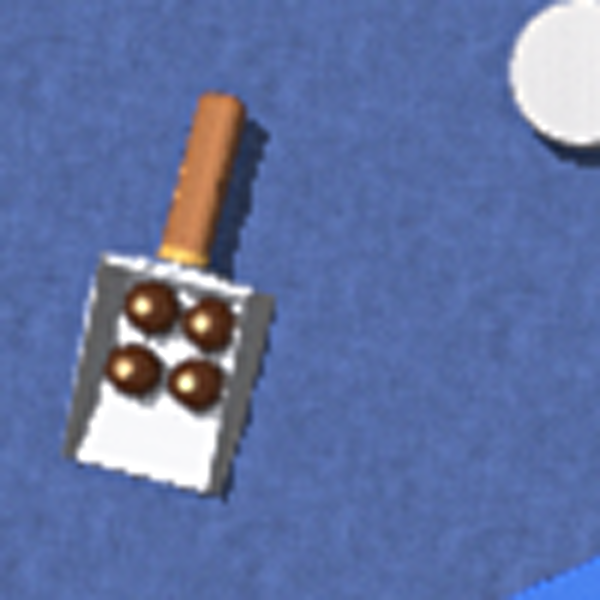

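View pics/t_box.png

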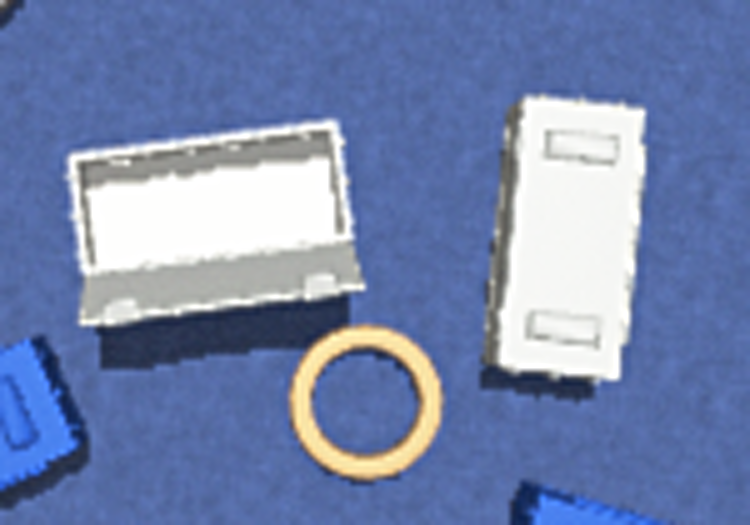

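View pics/s_scoop.png

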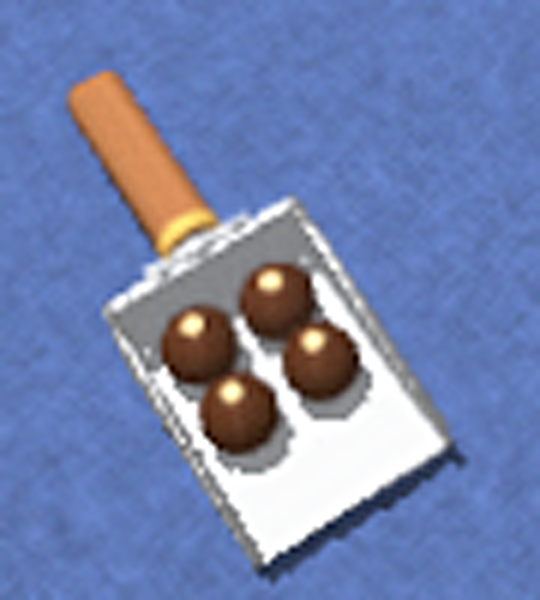

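View pics/s_box.png

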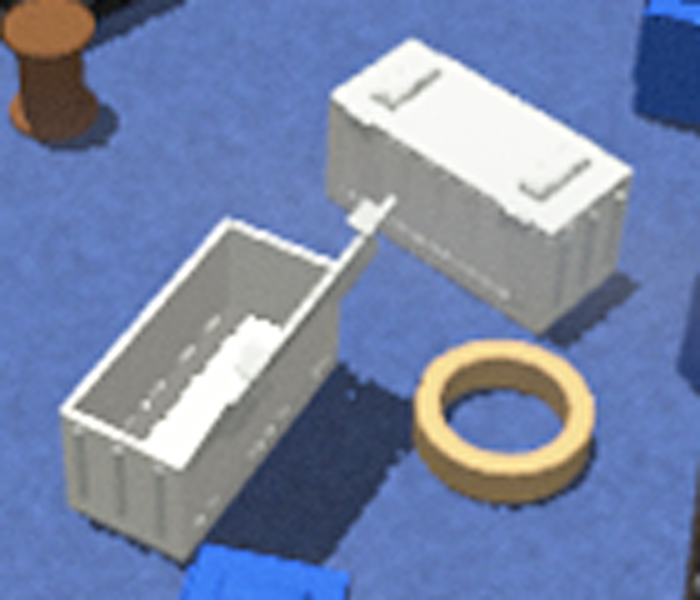

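```bash
python3 - <<'E'
from h import *
c=load('top0')
f=lambda x,y,s,x0,y0,z:atz(c,(x+.5)/s-.5+x0,(y+.5)/s-.5+y0,z)
q=lambda *a:np.round(f(*a)*1000,1)
print('open rim'); P=[f(x,y,5,275,160,.07) for x,y in((70,155),(340,122),(355,243),(83,275))]
for p in P: print(np.round(p*1e3,1))
print('edges',[round(np.linalg.norm(P[i]-P[i-1])*1e3,1) for i in range(4)],'ctr',np.mean(P,0)*1e3)
d=P[0]-P[1]; print('yaw',np.degrees(np.arctan2(-d[0],d[1])))
print('shut'); P=[f(x,y,5,275,160,.074) for x,y in((523,95),(645,107),(620,380),(495,372))]
for p in P: print(np.round(p*1e3,1))
print('edges',[round(np.linalg.norm(P[i]-P[i-1])*1e3,1) for i in range(4)],'ctr',np.mean(P,0)*1e3)
d=P[0]-P[3]; print('long dir',np.degrees(np.arctan2(d[1],d[0])));d=P[1]-P[2]; print('long dir',np.degrees(np.arctan2(d[1],d[0])))
print('scoop handle end/base', q(222,97,6,170,140,.044),q(187,250,6,170,140,.044))
print('lip',q(73,460,6,170,140,.022),q(218,497,6,170,140,.022))
W=cloud(c)
m=(W[...,2]>.008)&(W[...,2]<.3)
# clusters from depth
n,l,st,ce=cv2.connectedComponentsWithStats(m.astype(np.uint8))
for i in range(1,n):
    if st[i,4]>60:
        p=W[l==i]; print(i,st[i],np.round(np.nanpercentile(p,[2,98],axis=0)*1e3).tolist())
E
```

```text
open rim
[512.1  25.6  70. ]
[ 533.6 -124.1   70. ]
[ 466.7 -133.7   70. ]
[445.6  16.6  70. ]
edges [np.float64(67.1), np.float64(151.2), np.float64(67.6), np.float64(151.8)] ctr [489.51123146 -53.88063453  70.        ]
yaw 8.179551662209695
shut
[ 550.4 -224.6   74. ]
[ 545.1 -291.7   74. ]
[ 394.8 -279.8   74. ]
[ 397.6 -211.5   74. ]
edges [np.float64(153.3), np.float64(67.4), np.float64(150.8), np.float64(68.4)] ctr [ 471.9569733  -251.89064473   74.        ]
long dir -4.897479162404751
long dir -4.532721599137582
scoop handle end/base [609.3 267.8  44. ] [535.3 281.9  44. ]
lip [433.3 341.7  22. ] [417.  269.8  22. ]
1 [ 306   22   31   76 1903] [[797.0, -96.0, 23.0], [945.0, -23.0, 155.0]]
2 [   28    32   186    91 10887] [[714.0, 267.0, 10.0], [922.0, 725.0, 125.0]]
3 [ 371   35  108   93 7402] [[721.0, -478.0, 23.0], [938.0, -218.0, 76.0]]
4 [ 473   59  167  122 9718] [[563.0, -731.0, 30.0], [771.0, -508.0, 300.0]]
5 [221  89  31  34 642] [[715.0, 149.0, 18.0], [772.0, 207.0, 191.0]]
6 [ 266  106   38   29 1026] [[683.0, -5.0, 15.0], [758.0, 98.0, 41.0]]
7 [356 113  18  20 
[... 585 characters left out ...]
0, 569.0, 11.0], [500.0, 597.0, 23.0]]
53 [126 200  13   8  75] [[457.0, 479.0, 11.0], [478.0, 511.0, 22.0]]
57 [ 434  204   52   60 1788] [[331.0, -505.0, 14.0], [477.0, -398.0, 81.0]]
80 [333 225  31  31 360] [[335.0, -185.0, 16.0], [416.0, -104.0, 27.0]]
81 [ 232  227   61   45 1423] [[297.0, 25.0, 42.0], [400.0, 167.0, 81.0]]
82 [ 501  226   94   62 4283] [[293.0, -704.0, 10.0], [425.0, -589.0, 202.0]]
84 [ 374  256   62   42 1556] [[238.0, -373.0, 16.0], [326.0, -225.0, 81.0]]
85 [  29  259  113  102 8783] [[56.0, 463.0, 16.0], [293.0, 705.0, 108.0]]
87 [220 324  53  46 570] [[109.0, 42.0, 169.0], [195.0, 153.0, 297.0]]
88 [279 329  57  41 867] [[17.0, -109.0, 9.0], [112.0, 34.0, 46.0]]
```

```bash
cat >> h.py <<'E'
import json
# commanded pose [x,y,z,yaw] (m,deg): kept from moves sent
def cmd(): return np.array(json.load(open('cmd.json')))
def plan(x,y,z,yaw):
    c=cmd(); a=np.radians(c[3]); d=np.array([x,y,z])-c[:3]
    print('shift',np.round([d[0]*np.cos(a)+d[1]*np.sin(a),-d[2],-d[0]*np.sin(a)+d[1]*np.cos(a)],4),'turn',round(-(yaw-c[3]),2))
def sent(tx,ty,tz,turn):
    c=cmd(); a=np.radians(c[3])
    c=[c[0]+tx*np.cos(a)-tz*np.sin(a),c[1]+tx*np.sin(a)+tz*np.cos(a),c[2]-ty,c[3]-turn]
    json.dump([float(v) for v in c],open('cmd.json','w')); print('cmd',np.round(c,4))
def st():
    s=get_state(); print('t',round(s['time_s'],2),'tcp',np.round(s['tcp_pos'],4),'rot',np.round(s['eef_rot'],2),'F',np.round(s['contact_force'],1),'M',np.round(s['moment'],2),'w',round(s['gripper_width'],4))
json.dump([.256,-.625,.292,22.27],open('cmd.json','w')) if not __import__('os').path.exists('cmd.json') else 0
E
python3 -c "
from h import *
plan(.5692,.2762,.22,-11.8)"
```

```text
shift [0.6314 0.072  0.7153] turn 34.07
```

Call:
apply_moves:
  rows:
    - [[0.631, 0.072, 0.715], 34]
    - [[0.631, 0.072, 0.715], 34]
    - [[0.631, 0.072, 0.715], 34]
    - [[0.631, 0.072, 0.715], 34]
    - [[0.631, 0.072, 0.715], 34]
    - [[0.631, 0.072, 0.715], 34]
    - [[0.631, 0.072, 0.715], 34]
    - [[0.631, 0.072, 0.715], 34]
    - [[0.631, 0.072, 0.715], 34]
    - [[0.631, 0.072, 0.715], 34]
    - [[0.631, 0.072, 0.715], 34]
    - [[0.631, 0.072, 0.715], 34]
    - [[0.631, 0.072, 0.715], 34]
    - [[0.631, 0.072, 0.715], 34]
    - [[0.631, 0.072, 0.715], 34]
    - [[0.631, 0.072, 0.715], 34]
    - [[0.631, 0.072, 0.715], 34]
    - [[0.631, 0.072, 0.715], 34]
  gripper: 1

```text
time_s: 2.35
tcp_pos: [0.5683, 0.2757, 0.2197]
eef_rot: [-90.0, 0.0, -11.7]
contact_force: [-0.4, -0.5, 0.3]
gripper_width: 0.0878
```

```bash
python3 - <<'E'
from h import *
sent(.631,.072,.715,34); st(); save('side','side1'); c=save('top','top1'); 
crop('side1',130,180,330,360,4,'s1')
print(proj(load('side0'),[[.5692,.2762,.044],[.5692,.2762,.034],[.4234,.3067,.0115]]))
E
```

```text
cmd [  0.569    0.2758   0.22   -11.73  ]
t 2.35 tcp [0.5683 0.2757 0.2197] rot [-9.005e+01  5.000e-02 -1.173e+01] F [-0.4 -0.5  0.3] M [-0.09  0.03  0.01] w 0.0878
[[194.29797147 284.71665306]
 [195.28176129 287.30070447]
 [232.00106173 343.20687772]]
```

View pics/s1.png

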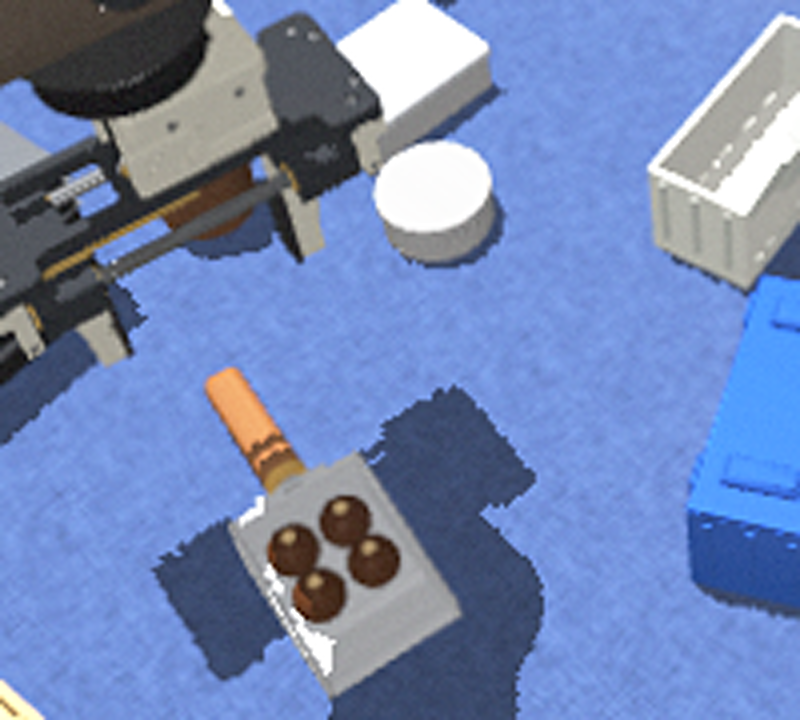

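The gripper hangs over the handle, whose end is at crop (225,375), and the handle lies between the fingers. I'll descend and grip.

Call:
apply_moves:
  rows:
    - [[0, 0.05, 0], 0]
    - [[0, 0.09, 0], 0]
    - [[0, 0.12, 0], 0]
    - [[0, 0.139, 0], 0]
    - [[0, 0.139, 0], 0]
    - [[0, 0.139, 0], 0]

```text
time_s: 3.2
tcp_pos: [0.5692, 0.2761, 0.0824]
eef_rot: [-89.9, -0.1, -11.7]
contact_force: [0.3, -0.6, 0.1]
gripper_width: 0.0876
```

Call:
apply_moves:
  rows:
    - [[0, 0, 0], 0]
    - [[0, 0, 0], 0]
    - [[0, 0, 0], 0]
    - [[0, 0, 0], 0]
    - [[0, 0, 0], 0]
    - [[0, 0, 0], 0]
    - [[0, 0, 0], 0]
  gripper: 0
  grip_force: 60

```text
time_s: 4.08
tcp_pos: [0.5687, 0.2763, 0.0811]
eef_rot: [-90.0, 0.0, -11.7]
contact_force: [0.2, 0.1, -0.4]
gripper_width: 0.0233
```

```bash
python3 - <<'E'
from h import *
sent(0,.139,0,0); st(); save('side','side2')
crop('side2',130,200,290,360,5,'s2')
E
```

```text
cmd [  0.569    0.2758   0.081  -11.73  ]
t 4.08 tcp [0.5687 0.2763 0.0811] rot [-90.     0.   -11.72] F [ 0.2  0.1 -0.4] M [ 0.06 -0.16  0.01] w 0.0233
```

View pics/s2.png

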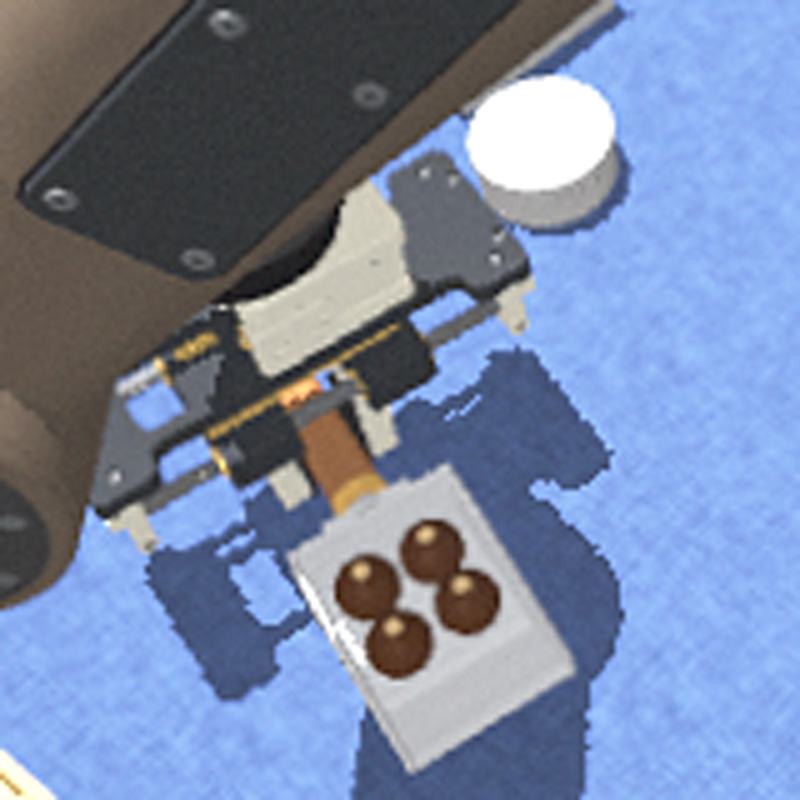

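The fingers are on the handle at crop (340,430), 23 mm apart. I'll do a small test lift.

Call:
apply_moves:
  rows:
    - [[0, 0, 0], 0]
    - [[0, 0, 0], 0]
    - [[0, -0.003, 0], 0]
    - [[0, -0.006, 0], 0]
    - [[0, -0.01, 0], 0]
    - [[0, -0.014, 0], 0]
    - [[0, -0.014, 0], 0]
    - [[0, -0.014, 0], 0]

```text
time_s: 5.12
tcp_pos: [0.5687, 0.2762, 0.0952]
eef_rot: [-90.0, 0.0, -11.7]
contact_force: [-0.9, 0.1, -2.6]
gripper_width: 0.0217
```

```bash
python3 - <<'E'
from h import *
sent(0,-.014,0,0); st(); c=save('side','side3')
crop('side3',130,200,290,360,5,'s3')
W=cloud(c); t=cloud(load('side2'))
# trough region: wall corner heights, and lip
for (x,y) in((365,260),(300,550),(445,470),(410,768),(570,665),(480,700)):
    u,v=int(130+x/5),int(200+y/5); print((u,v),W[v,u].round(4),t[v,u].round(4))
E
```

```text
cmd [  0.569    0.2758   0.095  -11.73  ]
t 5.12 tcp [0.5687 0.2762 0.0952] rot [-90.     0.   -11.73] F [-0.9  0.1 -2.6] M [-0.06 -0.11  0.03] w 0.0217
(203, 252) [0.5415 0.2472 0.1531] [0.5251 0.2553 0.1749]
(190, 310) [0.5313 0.3199 0.0382] [0.5304 0.3203 0.0397]
(219, 294) [0.5157 0.2546 0.0364] [0.5162 0.2544 0.0356]
(212, 353) [4.437e-01 3.448e-01 3.000e-04] [0.4349 0.3481 0.0179]
(244, 333) [0.4256 0.2731 0.0027] [0.4202 0.2761 0.0139]
(226, 340) [0.4312 0.313  0.0249] [0.4388 0.3095 0.0097]
```

View pics/s3.png

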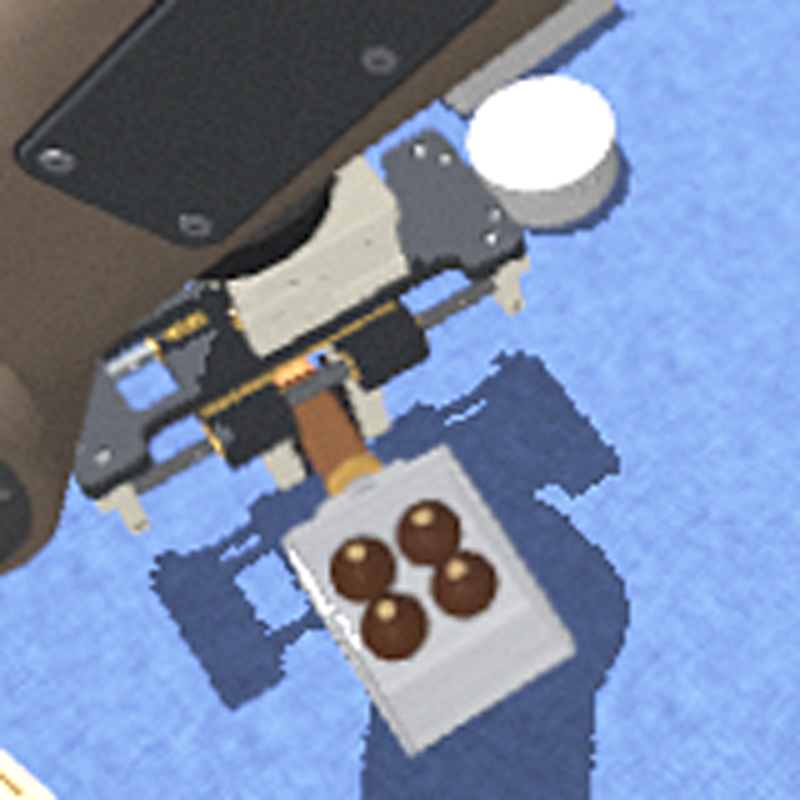

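The beads are still in and the wrist carries about 2.6 N. The lip has come up by nearly as much as the back, from (410,768) to (412,755), so the grip holds. Next I'll lift to travel height in two steps.

Call:
apply_moves:
  rows:
    - [[0, -0.005, 0], 0]
    - [[0, -0.012, 0], 0]
    - [[0, -0.02, 0], 0]
    - [[0, -0.028, 0], 0]
    - [[0, -0.036, 0], 0]
    - [[0, -0.04, 0], 0]
    - [[0, -0.04, 0], 0]

```text
time_s: 6.05
tcp_pos: [0.5688, 0.2763, 0.1356]
eef_rot: [-90.0, -0.0, -11.7]
contact_force: [-0.3, -0.8, -1.5]
gripper_width: 0.0219
```

```bash
cat >> h.py <<'E'
def scoop_tilt(c,gx,gy,yaw,zlo,zhi,vis=False):
    # points of trough in grip frame: xs along lip->handle, ys across
    W=cloud(c); a=np.radians(yaw); p=W.reshape(-1,3); dx=p[:,0]-gx; dy=p[:,1]-gy
    xs=dx*np.cos(a)+dy*np.sin(a); ys=-dx*np.sin(a)+dy*np.cos(a)
    m=(xs<-50)&(xs>-165)&(np.abs(ys)<40)&(p[:,2]>zlo)&(p[:,2]<zhi)
    for x in range(-160,-45,10):
        k=m&(np.abs(xs-x)<5)
        if k.sum()>5: print(x,k.sum(),'z pct 10,50,90 mm',np.round(np.percentile(p[k,2],[10,50,90])*1e3,1))
E
python3 - <<'E'
from h import *
sent(0,-.04,0,0); st(); c=save('side','side4'); c2=save('top','top4')
crop('side4',130,180,290,360,4,'s4')
for n in('side0','side3','side4'):
    print(n); scoop_tilt(load(n),.569,.2758,-11.73,-.01,.15)
E
```

```text
cmd [  0.569    0.2758   0.135  -11.73  ]
t 6.05 tcp [0.5688 0.2763 0.1356] rot [-8.997e+01 -2.000e-02 -1.172e+01] F [-0.3 -0.8 -1.5] M [-0.06 -0.15 -0.01] w 0.0219
side0
side3
side4
```

View pics/s4.png

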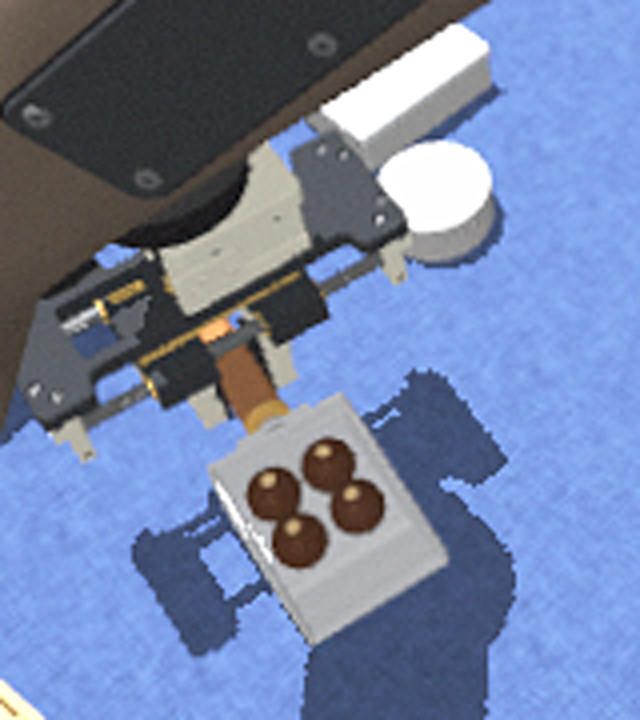

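```bash
sed -i 's/xs=dx\*np.cos(a)+dy\*np.sin(a); ys=-dx\*np.sin(a)+dy\*np.cos(a)/xs=1e3*(dx*np.cos(a)+dy*np.sin(a)); ys=1e3*(-dx*np.sin(a)+dy*np.cos(a))/' h.py
python3 - <<'E'
from h import *
for n in('side0','side4','top4'):
    print(n); scoop_tilt(load(n),.569,.2758,-11.73,.005,.15)
print('box_open corner check side'); c=load('side0')
# predicted rim corners in the side view
a=np.radians(8.18); C=np.array([.4895,-.0539])
for sx,sy in((1,1),(1,-1),(-1,-1),(-1,1)):
    q=C+sx*.033*np.array([np.cos(a),np.sin(a)])+sy*.075*np.array([-np.sin(a),np.cos(a)])
    print(sx,sy,(proj(c,[*q,.07])[0]-[280,140])*5, (proj(load('top0'),[*q,.07])[0]-[275,160])*5)
E
```

```text
side0
-150 14 z pct 10,50,90 mm [10.3 12.2 14.4]
-140 150 z pct 10,50,90 mm [ 9.  11.1 13.6]
-130 147 z pct 10,50,90 mm [ 6.2  8.3 11. ]
-120 100 z pct 10,50,90 mm [ 5.2  6.5 17.5]
-110 112 z pct 10,50,90 mm [ 5.4 18.7 26.2]
-100 183 z pct 10,50,90 mm [18.1 26.9 31. ]
-90 85 z pct 10,50,90 mm [20.7 28.3 32.2]
-80 87 z pct 10,50,90 mm [14.  21.7 30.2]
-70 179 z pct 10,50,90 mm [ 7.7 26.5 32. ]
-60 81 z pct 10,50,90 mm [17.8 28.  35. ]
-50 12 z pct 10,50,90 mm [ 7.4 24.  39.6]
side4
-150 13 z pct 10,50,90 mm [64.2 66.6 70.8]
-140 168 z pct 10,50,90 mm [62.7 64.6 67.1]
-130 146 z pct 10,50,90 mm [60.  62.2 65.1]
-120 159 z pct 10,50,90 mm [57.6 59.8 72. ]
-110 249 z pct 10,50,90 mm [56.3 59.1 79.8]
-100 278 z pct 10,50,90 mm [56.  77.6 84.2]
-90 114 z pct 10,50,90 mm [57.4 81.2 86.5]
-80 134 z pct 10,50,90 mm [57.3 73.4 85. ]
-70 248 z pct 10,50,90 mm [57.3 79.3 85.4]
-60 116 z pct 10,50,90 mm [57.2 81.5 89.2]
-50 22 z pct 10,50,90 mm [56.8 59.7 91.4]
top4
-150 20 z pct 10,50,90 mm [60.8 64.5 72.2]
-140 95 z pct 10,50,90 mm [60.  62.4 65.7]
-130 109 z pct 10,50,90 mm [57.1 59.2 74.1]
-120 101 z pct 10,50,90 mm [54.9 57.6 73.8]
-110 101 z pct 10,50,90 mm [54.4 60.6 80.1]
-100 104 z pct 10,50,90 mm [63.8 79.4 84.2]
-90 116 z pct 10,50,90 mm [56.2 76.6 83.2]
-80 106 z pct 10,50,90 mm [54.3 60.9 80.9]
-70 115 z pct 10,50,90 mm [65.8 80.8 86.2]
-60 112 z pct 10,50,90 mm [57.5 78.8 86.4]
-50 57 z pct 10,50,90 mm [54.7 57.3 85.3]
box_open corner check side
1 1 [ 64.13698004 409.38169645] [ 68.99887484 154.1529959 ]
1 -1 [232.8291356  217.67173858] [336.79732667 121.42292502]
-1 -1 [347.64970474 266.40950438] [351.50905873 239.46737185]
-1 1 [184.71224239 467.04636202] [ 82.81608105 272.02582985]
```

The scoop was lifted level: every section rose about 54 mm. The measured box rim also reprojects well in both views. I'll carry the scoop gently to the box, with the lip over the box centre.

```bash
python3 - <<'E'
from h import *
plan(.637,-.0327,.181,8.18)
E
```

```text
shift [ 0.1293 -0.046  -0.2882] turn -19.91
```

Call:
apply_moves:
  rows:
    - [[0, -0.01, 0], 0]
    - [[0, -0.022, 0], 0]
    - [[0, -0.034, 0], 0]
    - [[0.004, -0.043, -0.009], 0]
    - [[0.013, -0.046, -0.029], -2]
    - [[0.026, -0.046, -0.058], -4]
    - [[0.04, -0.046, -0.089], -6]
    - [[0.054, -0.046, -0.12], -8]
    - [[0.068, -0.046, -0.151], -10]
    - [[0.082, -0.046, -0.182], -12]
    - [[0.096, -0.046, -0.213], -14]
    - [[0.108, -0.046, -0.241], -16]
    - [[0.118, -0.046, -0.263], -18]
    - [[0.125, -0.046, -0.279], -19]
    - [[0.129, -0.046, -0.288], -20]
    - [[0.129, -0.046, -0.288], -20]
    - [[0.129, -0.046, -0.288], -20]

```text
time_s: 8.28
tcp_pos: [0.6364, -0.0316, 0.1813]
eef_rot: [-90.0, -0.0, 8.3]
contact_force: [-0.2, -0.1, -2.0]
gripper_width: 0.0218
```

```bash
python3 - <<'E'
from h import *
sent(.129,-.046,-.288,-20); st(); c=save('side','side5'); c2=save('top','top5')
crop('side5',220,100,420,260,4,'s5'); crop('top5',270,90,420,250,4,'t5')
scoop_tilt(c,.637,-.0327,8.18,.085,.25)
E
```

```text
cmd [ 0.6367 -0.0324  0.181   8.27  ]
t 8.28 tcp [ 0.6364 -0.0316  0.1813] rot [-8.999e+01 -1.000e-02  8.270e+00] F [-0.2 -0.1 -2. ] M [ 0.04 -0.18 -0.06] w 0.0218
-140 96 z pct 10,50,90 mm [109.2 111.4 118.4]
-130 85 z pct 10,50,90 mm [106.9 108.7 122.6]
-120 137 z pct 10,50,90 mm [105.2 116.2 128.1]
-110 141 z pct 10,50,90 mm [104.3 123.2 130.1]
-100 92 z pct 10,50,90 mm [117.1 126.  131.6]
-90 88 z pct 10,50,90 mm [117.1 126.1 132.2]
-80 126 z pct 10,50,90 mm [110.3 124.7 131.3]
-70 92 z pct 10,50,90 mm [116.9 128.6 135.5]
-60 67 z pct 10,50,90 mm [105.4 125.3 138.4]
-50 24 z pct 10,50,90 mm [103.6 111.5 134.2]
```

View pics/s5.png

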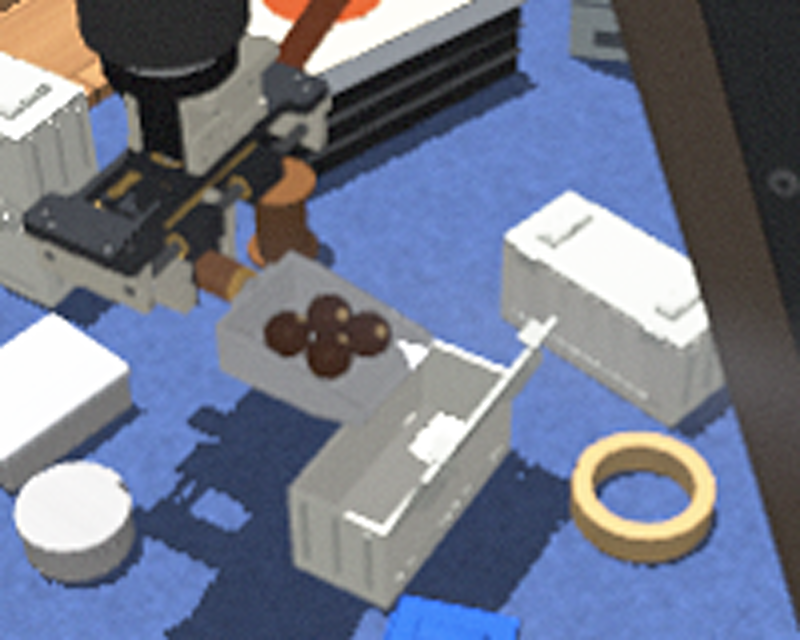

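View pics/t5.png

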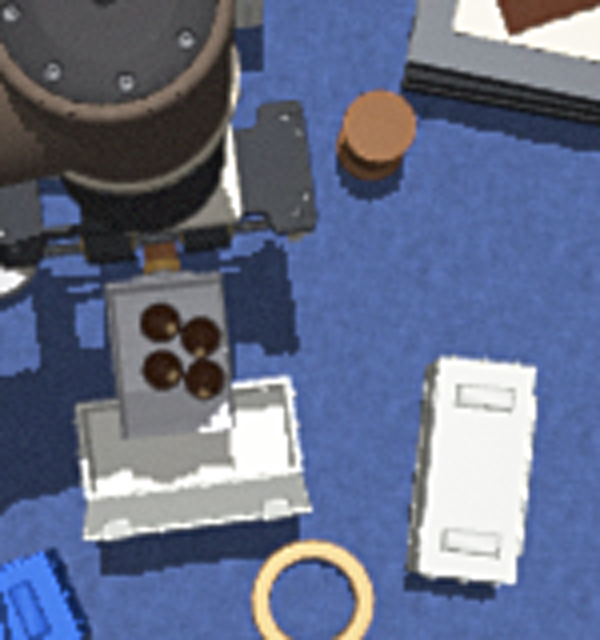

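The beads lie together in the level scoop, with the lip over the box's middle (top crop (180,435)). I'll lower it to just above the rim.

Call:
apply_moves:
  rows:
    - [[0, 0.005, 0], 0]
    - [[0, 0.012, 0], 0]
    - [[0, 0.019, 0], 0]
    - [[0, 0.025, 0], 0]
    - [[0, 0.025, 0], 0]
    - [[0, 0.025, 0], 0]

```text
time_s: 9.12
tcp_pos: [0.6366, -0.032, 0.1562]
eef_rot: [-90.0, -0.0, 8.3]
contact_force: [0.2, 0.3, -1.8]
gripper_width: 0.0216
```

Call:
apply_moves:
  rows:
    - [[0, 0, 0], 0]
    - [[0, 0, 0], 0]
    - [[0, 0, 0], 0]
    - [[0, 0, 0], 0]
  grip_force: 12

```text
time_s: 9.62
tcp_pos: [0.6367, -0.0319, 0.1564]
eef_rot: [-90.0, -0.0, 8.3]
contact_force: [0.6, -0.1, -1.7]
gripper_width: 0.0221
```

```bash
python3 - <<'E'
from h import *
sent(0,.025,0,0); st(); c=save('side','side6')
crop('side6',220,100,420,260,4,'s6')
scoop_tilt(c,.637,-.0327,8.18,.06,.25)
a=np.radians
for th in (10,20,30,40,50,60):
    x,z=117.5,34+5; t=a(th); print(th, 'dx',round(x*np.cos(t)-z*np.sin(t)-x,1),'dz',round(x*np.sin(t)+z*np.cos(t)-z,1))
E
```

```text
cmd [ 0.6367 -0.0324  0.156   8.27  ]
t 9.62 tcp [ 0.6367 -0.0319  0.1564] rot [-9.00e+01 -3.00e-02  8.29e+00] F [ 0.6 -0.1 -1.7] M [-0.02 -0.33 -0.  ] w 0.0221
-140 94 z pct 10,50,90 mm [77.8 80.1 90.1]
-130 110 z pct 10,50,90 mm [76.1 78.3 92. ]
-120 201 z pct 10,50,90 mm [74.7 87.8 96.8]
-110 137 z pct 10,50,90 mm [ 80.3  96.4 101.1]
-100 78 z pct 10,50,90 mm [ 79.   94.6 101.3]
-90 161 z pct 10,50,90 mm [ 77.4  94.5 101.7]
-80 129 z pct 10,50,90 mm [ 85.   98.7 104.2]
-70 83 z pct 10,50,90 mm [ 84.   99.4 107.7]
-60 78 z pct 10,50,90 mm [ 76.1  92.3 109.8]
-50 62 z pct 10,50,90 mm [ 75.6  84.1 109.3]
10 dx -8.6 dz 19.8
20 dx -20.4 dz 37.8
30 dx -35.2 dz 53.5
40 dx -52.6 dz 66.4
50 dx -71.8 dz 76.1
60 dx -92.5 dz 82.3
```

View pics/s6.png

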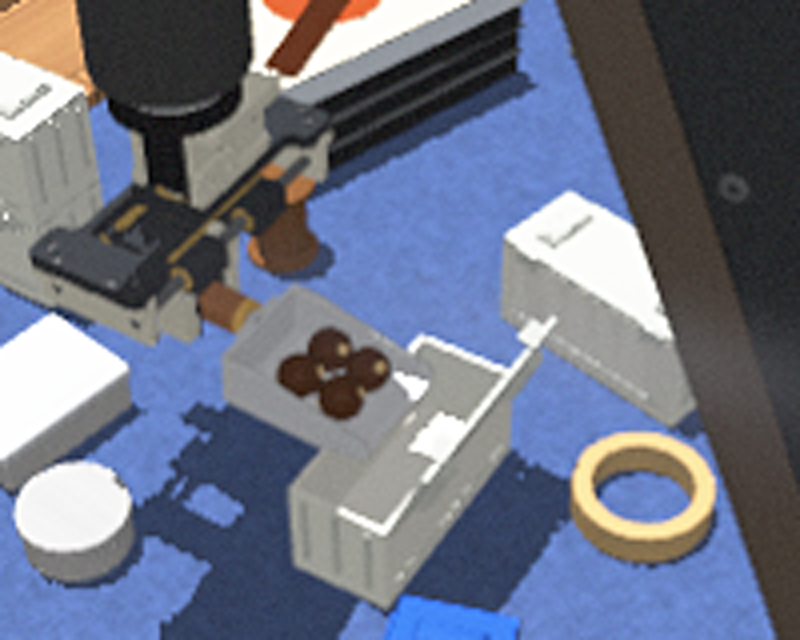

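The scoop has settled onto the rim, tilted only about 2 degrees, so it pivots in the grip at 12 N. I'll raise the handle along an arc about the rim contact.

Call:
apply_moves:
  rows:
    - [[-0.004, -0.01, 0], 0]
    - [[-0.008, -0.02, 0], 0]
    - [[-0.014, -0.029, 0], 0]
    - [[-0.02, -0.038, 0], 0]
    - [[-0.02, -0.038, 0], 0]
    - [[-0.027, -0.046, 0], 0]
    - [[-0.027, -0.046, 0], 0]
    - [[-0.034, -0.054, 0], 0]
    - [[-0.034, -0.054, 0], 0]
    - [[-0.034, -0.054, 0], 0]

```text
time_s: 10.92
tcp_pos: [0.6028, -0.0369, 0.2102]
eef_rot: [-90.0, -0.0, 8.3]
contact_force: [-0.0, 0.2, -1.5]
gripper_width: 0.022
```

```bash
python3 - <<'E'
from h import *
sent(-.034,-.054,0,0); st(); c=save('side','side7')
crop('side7',220,100,420,260,4,'s7')
E
```

```text
cmd [ 0.6031 -0.0373  0.21    8.27  ]
t 10.93 tcp [ 0.6028 -0.0369  0.2102] rot [-9.00e+01 -1.00e-02  8.28e+00] F [-0.   0.2 -1.5] M [ 0.   -0.2  -0.02] w 0.022
```

View pics/s7.png

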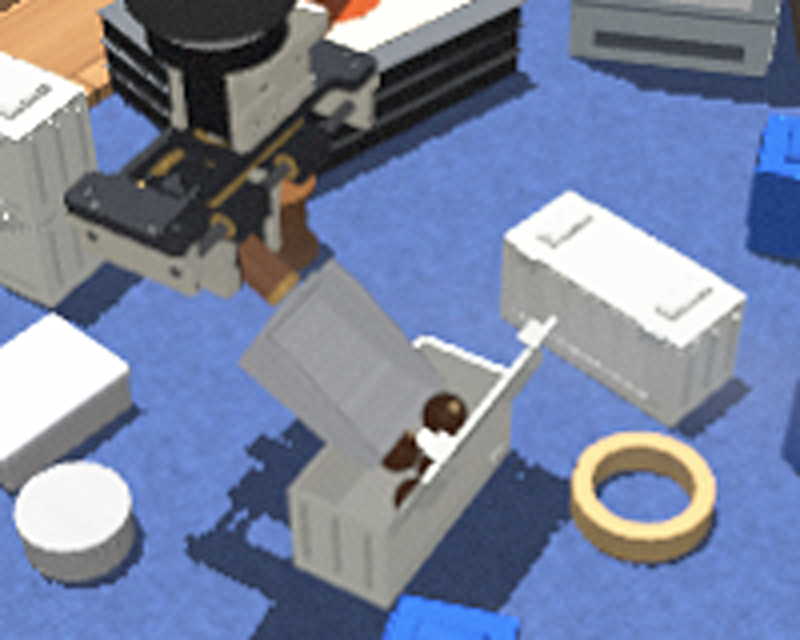

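The beads have rolled out into the box, around (400,450)–(445,410). I'll tip a little further to make sure, then lift and look.

Call:
apply_moves:
  rows:
    - [[-0.008, -0.007, 0], 0]
    - [[-0.017, -0.013, 0], 0]
    - [[-0.017, -0.013, 0], 0]
    - [[-0.017, -0.013, 0], 0]

```text
time_s: 11.48
tcp_pos: [0.5858, -0.0393, 0.2234]
eef_rot: [-90.0, -0.0, 8.3]
contact_force: [0.8, -0.4, -1.6]
gripper_width: 0.0219
```

```bash
python3 - <<'E'
from h import *
sent(-.017,-.013,0,0); st(); c=save('side','side8'); save('top','top8')
crop('side8',220,100,420,260,4,'s8'); crop('top8',270,130,370,250,5,'t8')
E
```

```text
cmd [ 0.5863 -0.0397  0.223   8.27  ]
t 11.47 tcp [ 0.5858 -0.0393  0.2234] rot [-8.999e+01 -1.000e-02  8.280e+00] F [ 0.8 -0.4 -1.6] M [-0.05 -0.13  0.01] w 0.0219
```

View pics/s8.png

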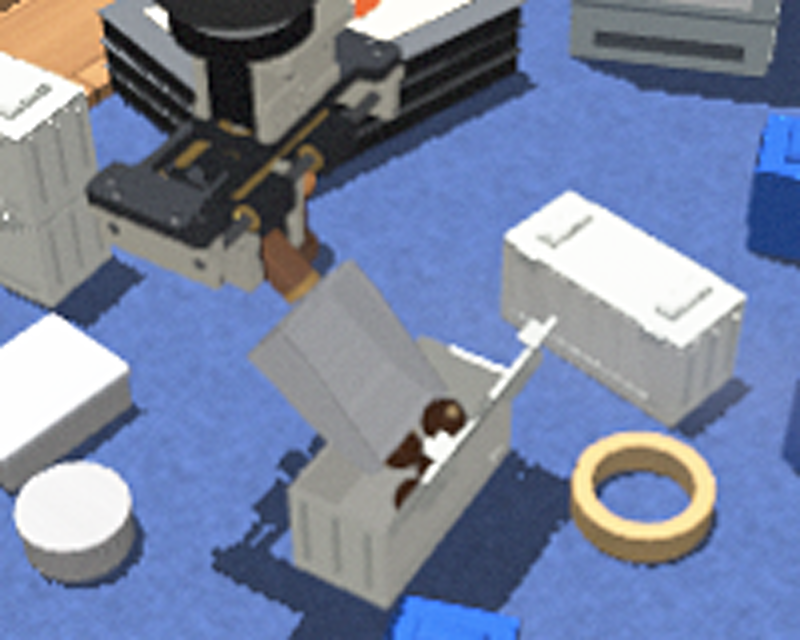

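View pics/t8.png

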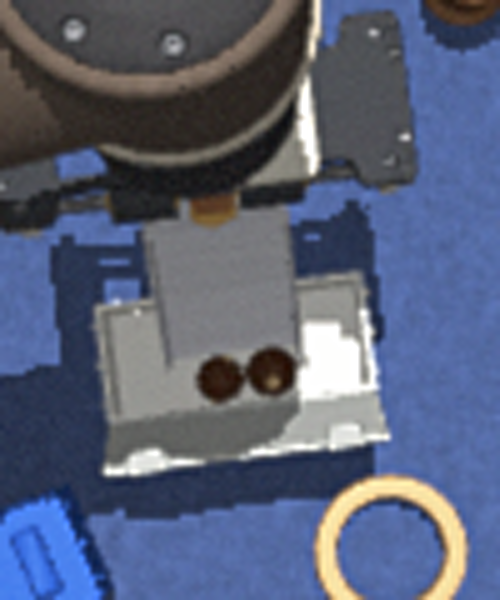

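```bash
python3 - <<'E'
from h import *
W=cloud(load('top8'))
for x,y in((220,378),(272,370)):
    u,v=270+x//5,130+y//5; print(np.round(W[v-1:v+2,u-1:u+2].reshape(-1,3).max(0)*1e3,1))
W=cloud(load('side8'))
for x,y in((443,415),(405,450),(407,492)):
    u,v=220+x//4,100+y//4; print(np.round(W[v,u]*1e3,1))
E
```

```text
[477.3 -42.1  39.2]
[479.4 -70.9  84.1]
[476.7 -68.2  81.5]
[501.6 -64.2  35.8]
[478.  -36.2  36.7]
```

One bead sits high, with its top at z = 84 mm, wedged between the lip and the hinge wall. I'll draw the scoop back slowly along its own slope so that it drops in.

Call:
apply_moves:
  rows:
    - [[0.004, -0.003, 0], 0]
    - [[0.008, -0.007, 0], 0]
    - [[0.011, -0.009, 0], 0]
    - [[0.015, -0.013, 0], 0]
    - [[0.015, -0.013, 0], 0]
    - [[0.015, -0.013, 0], 0]

```text
time_s: 12.32
tcp_pos: [0.6008, -0.0371, 0.2361]
eef_rot: [-90.0, 0.0, 8.3]
contact_force: [0.2, 0.1, -1.8]
gripper_width: 0.022
```

```bash
python3 - <<'E'
from h import *
sent(.015,-.013,0,0); st(); c=save('side','side9'); save('top','top9')
crop('side9',220,100,420,260,4,'s9'); crop('top9',270,130,370,250,5,'t9')
E
```

```text
cmd [ 0.6011 -0.0376  0.236   8.27  ]
t 12.32 tcp [ 0.6008 -0.0371  0.2361] rot [-8.999e+01  1.000e-02  8.270e+00] F [ 0.2  0.1 -1.8] M [-0.02 -0.01 -0.03] w 0.022
```

View pics/s9.png

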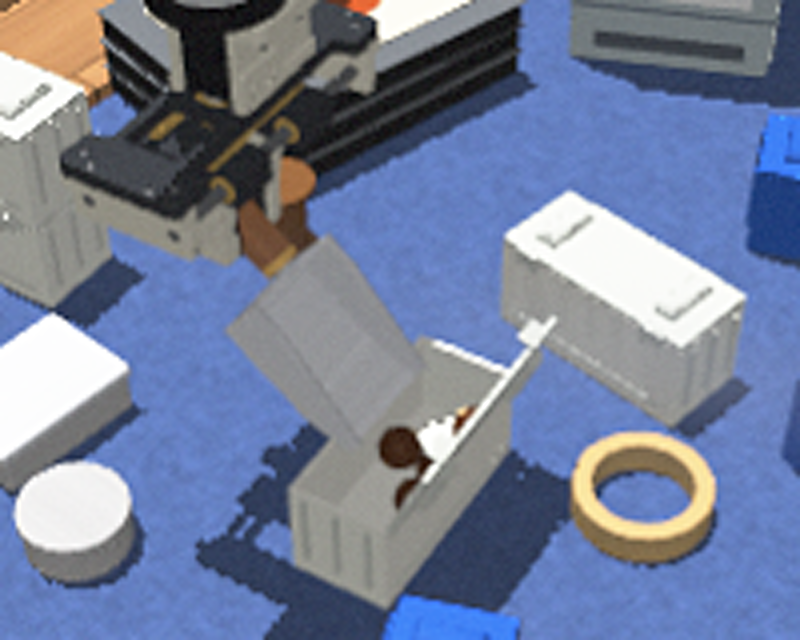

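View pics/t9.png

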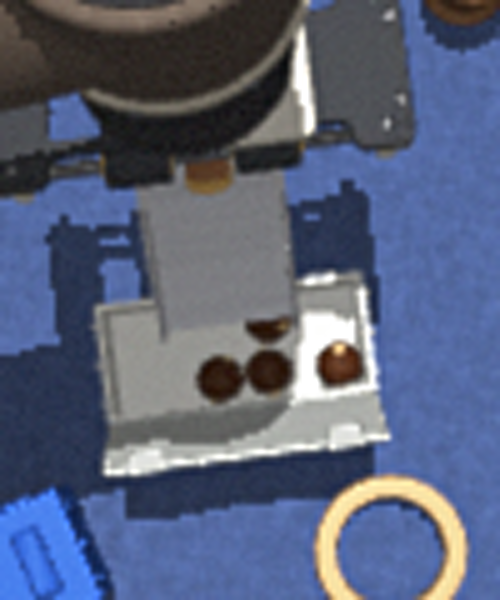

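All four beads are in the box now, at top crop (220,378), (270,370), (268,325) and (340,362). I'll firm the grip, lift clear and carry the scoop back to its place.

```bash
python3 - <<'E'
from h import *
W=cloud(load('top9'))
for x,y in((220,378),(270,370),(268,327),(340,362)):
    u,v=270+x//5,130+y//5; print(np.round(W[v,u]*1e3,1))
c=cmd(); json.dump([c[0],c[1],c[2]+.04,c[3]],open('cmd.json','w'))
plan(.569,.276,.22,-11.73)
json.dump(list(c),open('cmd.json','w'))
E
```

```text
[474.4 -44.9  35.7]
[477.9 -73.5  36. ]
[503.6 -70.1  37.4]
[ 484.5 -113.4   36.9]
shift [0.0133 0.056  0.3149] turn 20.0
```

Call:
apply_moves:
  rows:
    - [[0, 0, 0], 0]
    - [[0.002, -0.005, 0], 0]
    - [[0.006, -0.015, 0], 0]
    - [[0.01, -0.03, 0], 0]
    - [[0.01, -0.04, 0], 0]
    - [[0.01, -0.04, 0], 0]
  grip_force: 40

```text
time_s: 13.18
tcp_pos: [0.6112, -0.0356, 0.2775]
eef_rot: [-90.0, -0.1, 8.3]
contact_force: [-0.3, -0.3, -2.7]
gripper_width: 0.0221
```

Call:
apply_moves:
  rows:
    - [[0.001, 0, 0.015], 2]
    - [[0.001, 0, 0.045], 5]
    - [[0.001, 0, 0.08], 8]
    - [[0.002, 0, 0.12], 11]
    - [[0.002, 0, 0.16], 14]
    - [[0.003, 0, 0.2], 16]
    - [[0.003, 0, 0.24], 18]
    - [[0.003, 0, 0.275], 20]
    - [[0.003, 0.005, 0.3], 20]
    - [[0.003, 0.02, 0.315], 20]
    - [[0.003, 0.04, 0.315], 20]
    - [[0.003, 0.056, 0.315], 20]
    - [[0.003, 0.056, 0.315], 20]

```text
time_s: 14.8
tcp_pos: [0.5678, 0.2754, 0.2181]
eef_rot: [-90.2, 0.1, -11.8]
contact_force: [-0.1, -0.9, -0.6]
gripper_width: 0.0217
```

```bash
python3 - <<'E'
from h import *
sent(.01,-.04,0,0); sent(.003,.056,.315,20); st(); c=save('side','side10'); save('top','top10')
crop('side10',100,140,340,340,3,'s10'); crop('top10',270,130,370,250,4,'t10')
E
```

```text
cmd [ 0.611  -0.0362  0.276   8.27  ]
cmd [  0.5687   0.276    0.22   -11.73  ]
t 14.8 tcp [0.5678 0.2754 0.2181] rot [-90.16   0.13 -11.76] F [-0.1 -0.9 -0.6] M [-0.09 -0.14 -0.  ] w 0.0217
```

View pics/s10.png

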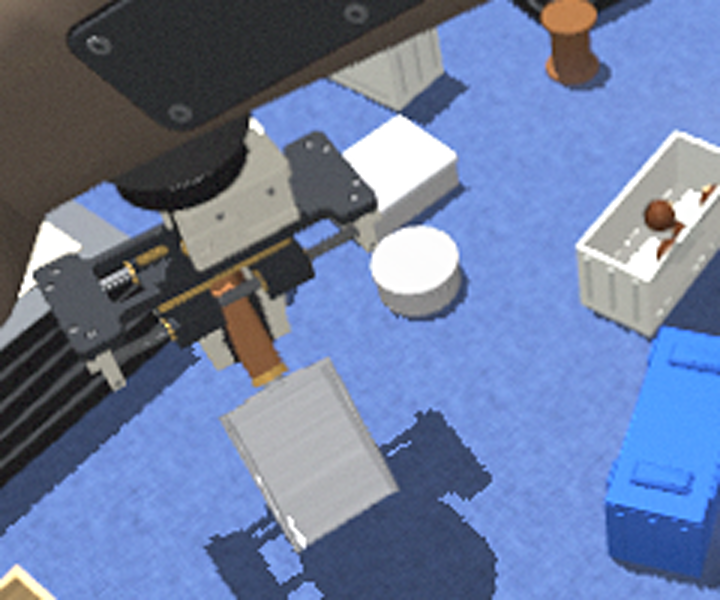

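View pics/t10.png

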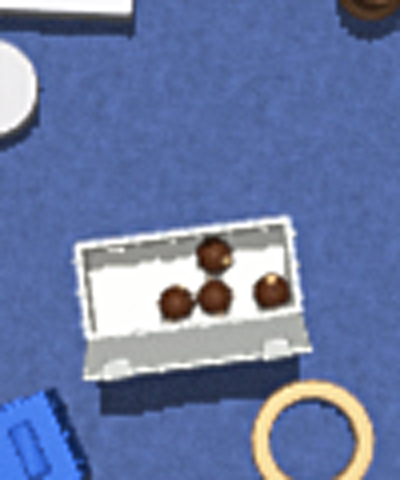

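The scoop is empty, tilted about 35 degrees and held firm, and the four beads lie in the box. I'll lower it with a soft grip so the table levels it.

Call:
apply_moves:
  rows:
    - [[0, 0.02, 0], 0]
    - [[0, 0.04, 0], 0]
    - [[0, 0.052, 0], 0]
    - [[0, 0.062, 0], 0]
    - [[0.001, 0.072, 0], 0]
    - [[0.002, 0.082, 0], 0]
    - [[0.003, 0.092, 0], 0]
    - [[0.004, 0.102, 0], 0]
    - [[0.005, 0.112, 0], 0]
    - [[0.006, 0.122, 0], 0]
    - [[0.007, 0.13, 0], 0]
    - [[0.007, 0.136, 0], 0]
    - [[0.007, 0.14, 0], 0]
    - [[0.007, 0.14, 0], 0]
    - [[0.007, 0.14, 0], 0]
  grip_force: 10

```text
time_s: 16.77
tcp_pos: [0.5751, 0.2751, 0.0802]
eef_rot: [-90.0, 0.0, -11.7]
contact_force: [1.6, -0.2, 0.9]
gripper_width: 0.0224
```

```bash
python3 - <<'E'
from h import *
sent(.007,.14,0,0); st(); c=save('side','side11')
crop('side11',100,180,290,360,4,'s11')
scoop_tilt(c,.5755,.2746,-11.73,.003,.12)
E
```

```text
cmd [  0.5755   0.2746   0.08   -11.73  ]
t 16.77 tcp [0.5751 0.2751 0.0802] rot [-8.999e+01  1.000e-02 -1.173e+01] F [ 1.6 -0.2  0.9] M [-0.14 -0.58  0.03] w 0.0224
-150 15 z pct 10,50,90 mm [ 3.1  3.7 18. ]
-140 162 z pct 10,50,90 mm [12.9 15.3 22.1]
-130 150 z pct 10,50,90 mm [10.2 12.3 26.5]
-120 141 z pct 10,50,90 mm [ 7.3  9.4 26.3]
-110 160 z pct 10,50,90 mm [ 4.6  6.9 28.5]
-100 155 z pct 10,50,90 mm [ 4.1  6.1 30.5]
-90 156 z pct 10,50,90 mm [ 3.9  5.9 29.8]
-80 144 z pct 10,50,90 mm [ 4.   5.6 34.1]
-70 139 z pct 10,50,90 mm [ 3.7  5.4 30.6]
-60 131 z pct 10,50,90 mm [ 3.4  5.  36.4]
-50 50 z pct 10,50,90 mm [ 3.5  4.6 38.8]
```

View pics/s11.png

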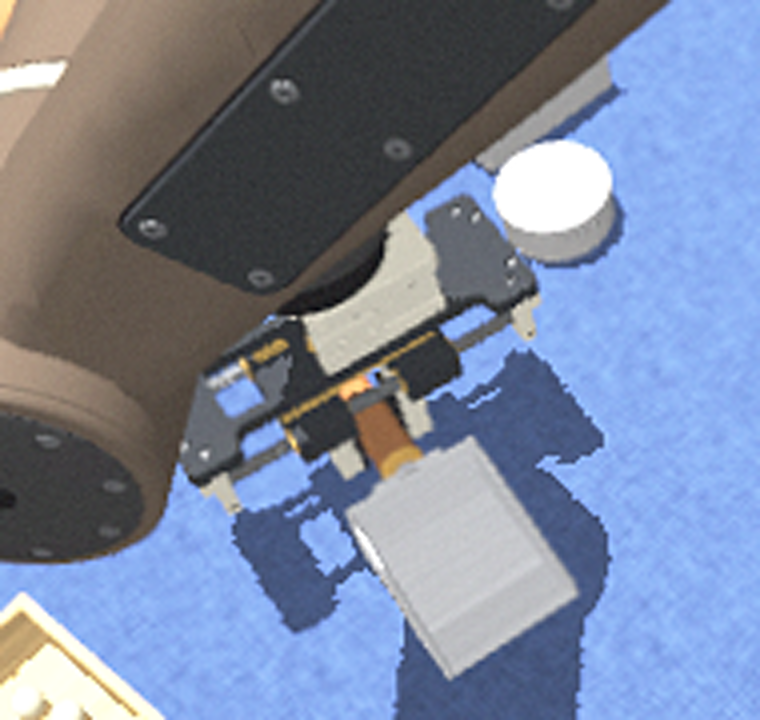

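The scoop is flat on the table: floor at z ≈ 4–6 mm along its length, lip at about 13–15. I'll release, rise and go round behind the lid.

Call:
apply_moves:
  rows:
    - [[0, 0, 0], 0]
    - [[0, 0, 0], 0]
    - [[0, 0, 0], 0]
    - [[0, -0.02, 0], 0]
    - [[0, -0.06, 0], 0]
    - [[0, -0.11, 0], 0]
    - [[0, -0.15, 0], 0]
    - [[0, -0.15, 0], 0]
  gripper: 1

```text
time_s: 17.82
tcp_pos: [0.5765, 0.276, 0.2343]
eef_rot: [-89.7, -0.3, -11.7]
contact_force: [-0.6, -0.3, -0.1]
gripper_width: 0.0876
```

```bash
python3 - <<'E'
from h import *
sent(0,-.15,0,0); st(); c=save('side','side12')
crop('side12',100,140,340,340,3,'s12')
a=np.radians(8.2); C=np.array([.4895,-.0539]); u=np.array([np.cos(a),np.sin(a)])
p=C-.088*u; print(p); plan(p[0],p[1],.23,8.2)
E
```

```text
cmd [  0.5755   0.2746   0.23   -11.73  ]
t 17.82 tcp [0.5765 0.276  0.2343] rot [-89.7   -0.26 -11.7 ] F [-0.6 -0.3 -0.1] M [-0.04 -0.01 -0.01] w 0.0876
[ 0.40239969 -0.06645135]
shift [-0.1002 -0.     -0.3691] turn -19.93
```

View pics/s12.png

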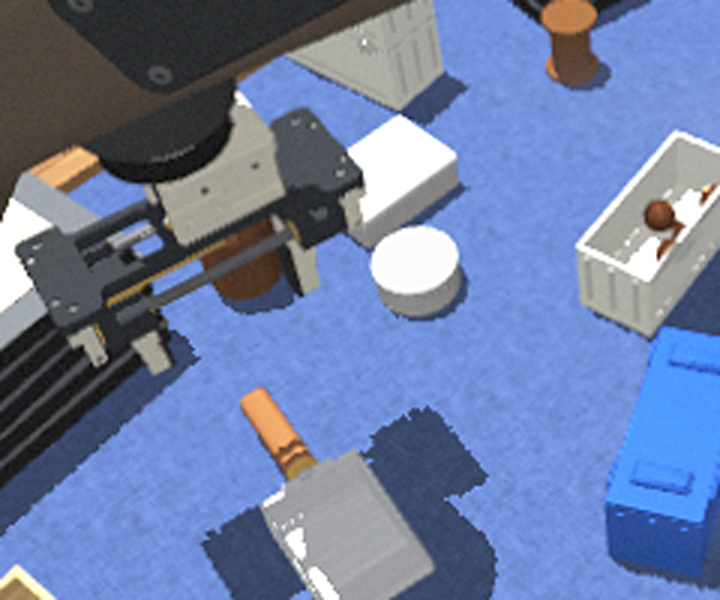

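The scoop lies free and flat at (340,520). I'll move behind the lid with the fingers shut.

Call:
apply_moves:
  rows:
    - [[-0.016, 0, -0.055], -7]
    - [[-0.032, 0, -0.11], -14]
    - [[-0.048, 0, -0.17], -20]
    - [[-0.064, 0, -0.23], -20]
    - [[-0.08, 0, -0.29], -20]
    - [[-0.092, 0, -0.34], -20]
    - [[-0.1, 0, -0.369], -20]
    - [[-0.1, 0, -0.369], -20]
    - [[-0.1, 0, -0.369], -20]
    - [[-0.1, 0, -0.369], -20]
  gripper: 0

```text
time_s: 19.12
tcp_pos: [0.4027, -0.0654, 0.2298]
eef_rot: [-90.0, 0.0, 8.3]
contact_force: [0.3, -0.4, -0.1]
gripper_width: 0.0011
```

Call:
apply_moves:
  rows:
    - [[0, 0.02, 0], 0]
    - [[0, 0.04, 0], 0]
    - [[0, 0.054, 0], 0]
    - [[0, 0.054, 0], 0]
    - [[0, 0.054, 0], 0]

```text
time_s: 19.75
tcp_pos: [0.4029, -0.0656, 0.1765]
eef_rot: [-90.0, -0.0, 8.3]
contact_force: [0.1, 0.2, 0.7]
gripper_width: 0.0004
```

```bash
python3 - <<'E'
from h import *
sent(-.1,0,-.369,-20);sent(0,.054,0,0); st(); c=save('side','side13'); save('top','top13')
crop('side13',250,100,450,260,4,'s13'); crop('top13',270,150,400,290,5,'t13')
E
```

```text
cmd [ 0.4026 -0.0664  0.23    8.27  ]
cmd [ 0.4026 -0.0664  0.176   8.27  ]
t 19.75 tcp [ 0.4029 -0.0656  0.1765] rot [-9.001e+01 -1.000e-02  8.330e+00] F [0.1 0.2 0.7] M [-0.02 -0.07  0.04] w 0.0004
```

View pics/s13.png

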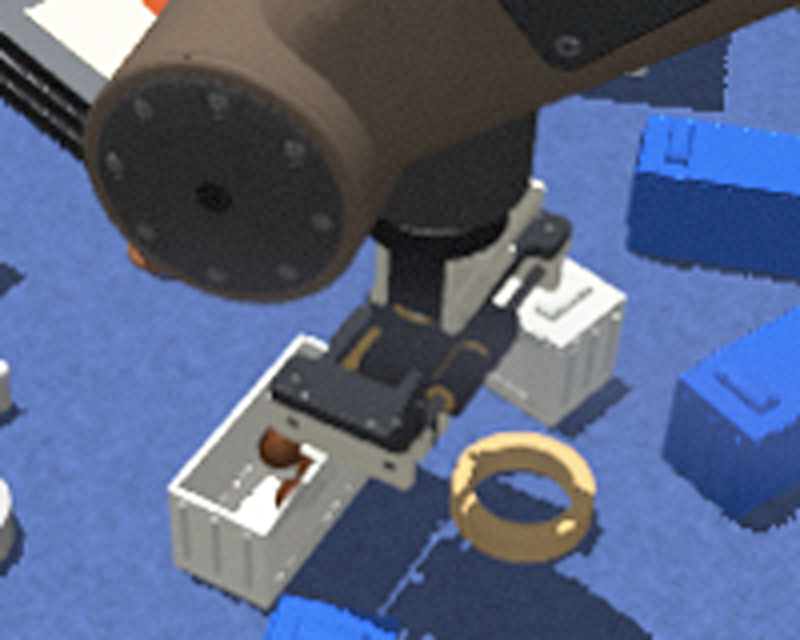

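The fingers are down behind the lid with no contact force. I'll push slowly towards +x past upright.

Call:
apply_moves:
  rows:
    - [[0.008, 0, 0], 0]
    - [[0.016, 0, 0], 0]
    - [[0.023, 0, 0], 0]
    - [[0.03, 0, 0], 0]
    - [[0.036, 0, 0], 0]
    - [[0.042, 0, 0], 0]
    - [[0.048, 0, 0], 0]
    - [[0.054, 0, 0], 0]
    - [[0.06, 0, 0], 0]
    - [[0.066, 0, 0], 0]
    - [[0.072, 0, 0], 0]
    - [[0.072, 0, 0], 0]
    - [[0.072, 0, 0], 0]
    - [[0.072, 0, 0], 0]
    - [[0.072, 0, 0], 0]

```text
time_s: 21.72
tcp_pos: [0.4735, -0.0556, 0.1762]
eef_rot: [-90.0, -0.0, 8.3]
contact_force: [0.5, -0.6, 0.2]
gripper_width: 0.0003
```

```bash
python3 - <<'E'
from h import *
sent(.072,0,0,0); st(); c=save('side','side14'); save('top','top14')
crop('side14',250,100,450,260,4,'s14'); crop('top14',270,150,400,290,5,'t14')
E
```

```text
cmd [ 0.4738 -0.056   0.176   8.27  ]
t 21.73 tcp [ 0.4735 -0.0556  0.1762] rot [-9.00e+01 -1.00e-02  8.28e+00] F [ 0.5 -0.6  0.2] M [ 0.04 -0.04  0.03] w 0.0003
```

View pics/s14.png

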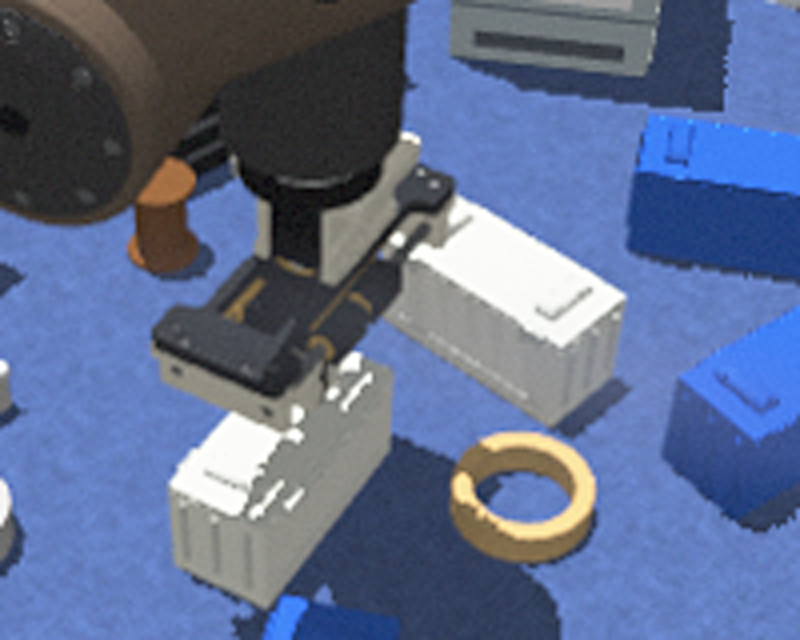

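The lid is down and looks flush at (290,440). I'll rise and swing aside for a clear view of both boxes.

```bash
python3 - <<'E'
from h import *
plan(.34,-.45,.28,-4.7)
E
```

```text
shift [-0.1891 -0.104  -0.3706] turn 12.97
```

Call:
apply_moves:
  rows:
    - [[0, -0.05, 0], 0]
    - [[-0.02, -0.104, -0.04], 5]
    - [[-0.189, -0.104, -0.37], 13]
    - [[-0.189, -0.104, -0.37], 13]
    - [[-0.189, -0.104, -0.37], 13]
    - [[-0.189, -0.104, -0.37], 13]
    - [[-0.189, -0.104, -0.37], 13]
    - [[-0.189, -0.104, -0.37], 13]
    - [[-0.189, -0.104, -0.37], 13]
    - [[-0.189, -0.104, -0.37], 13]
    - [[-0.189, -0.104, -0.37], 13]
  gripper: 1

```text
time_s: 23.2
tcp_pos: [0.3403, -0.448, 0.2803]
eef_rot: [-90.0, -0.0, -4.6]
contact_force: [-0.4, 1.1, 0.7]
gripper_width: 0.0876
```

```bash
python3 - <<'E'
from h import *
sent(-.189,-.104,-.37,13); st(); c=save('side','side15'); save('top','top15')
crop('side15',280,140,420,260,5,'s15'); crop('top15',280,170,420,250,5.7,'t15')
E
```

```text
cmd [ 0.34   -0.4494  0.28   -4.73  ]
t 23.2 tcp [ 0.3403 -0.448   0.2803] rot [-9.00e+01 -1.00e-02 -4.64e+00] F [-0.4  1.1  0.7] M [-0.02 -0.06  0.02] w 0.0876
```

View pics/s15.png

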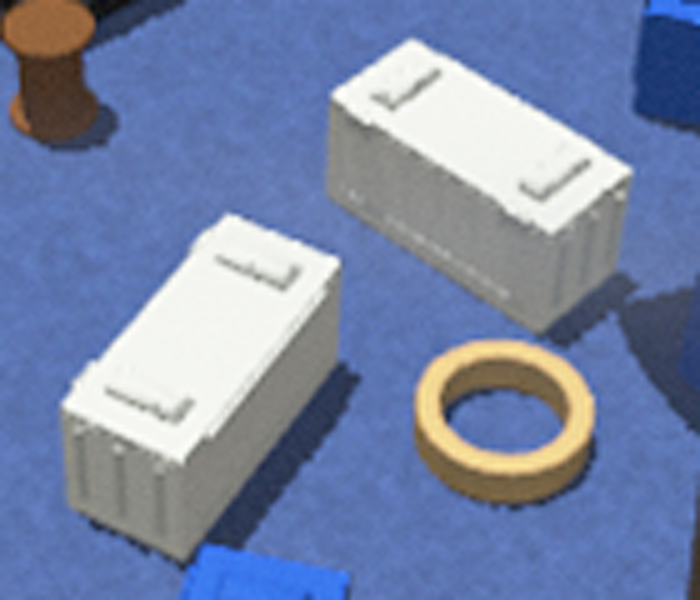

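View pics/t15.png

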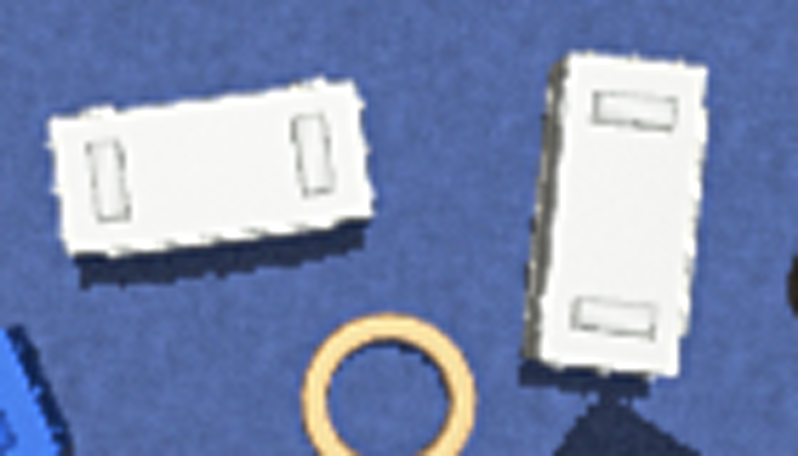

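The lid is flush. Next I'll measure both box poses in the two views, from the lugs and from the top faces.

```bash
python3 - <<'E'
from h import *
c=load('top15'); s=5.7
f=lambda x,y,z:atz(c,(x+.5)/s-.5+280,(y+.5)/s-.5+170,z)
def rep(n,a,b):
    d=b-a; print(n,'ctr',np.round((a+b)/2*1e3,1),'len',round(np.linalg.norm(d)*1e3,1),'ang',round(np.degrees(np.arctan2(d[1],d[0])),2))
print('top lugs'); rep('open',f(313,154,.079),f(109.5,180,.079)); rep('shut',f(614.5,317,.079),f(634.5,110,.079))
# side view lug vertical faces: measured approx
for n in('top15','side15'):
    c=load(n); W=cloud(c); br=c['pixels'].min(2)
    m=((W[...,2]>.064)&(W[...,2]<.09)&(W[...,0]>.38)&(W[...,0]<.58)&(W[...,1]>-.31)&(W[...,1]<.05)&(br>195)).astype(np.uint8)
    k,l,stt,ce=cv2.connectedComponentsWithStats(m)
    for i in range(1,k):
        if stt[i,4]>300:
            v,u=np.nonzero(l==i)
            P=np.array([atz(c,uu,vv,.0745) for uu,vv in zip(u,v)])[:,:2]
            r=cv2.minAreaRect((P*1e3).astype(np.float32)); 
            cc=P.mean(0)*1e3; w,V=np.linalg.eigh(np.cov(P.T)); d=V[:,1]
            print(n,'n',len(u),'centroid',cc.round(1),'rect',np.round(r[0],1),np.round(r[1],1),round(r[2],1),'PCA ang',round(np.degrees(np.arctan2(d[1],d[0]))%180,2), 'est dims',np.round(np.sqrt(12*w[::-1])*1e3,1), 'zmed',np.nanmedian(W[...,2][l==i]).round(4))
E
```

```text
top lugs
open ctr [490.4 -53.2  79. ] len 99.0 ang 98.52
shut ctr [ 472.4 -252.1   79. ] len 99.9 ang -4.73
top15 n 1287 centroid [ 472.2 -253. ] rect [ 472.8 -252.3] [ 69.6 149.5] 85.0 PCA ang 174.89 est dims [147.5  67.9] zmed 0.0731
top15 n 1275 centroid [489.6 -52.8] rect [490.  -53.9] [ 70.2 150.6] 8.5 PCA ang 98.64 est dims [147.3  68. ] zmed 0.0731
side15 n 903 centroid [ 472.2 -250.4] rect [ 473.9 -250.7] [ 68.3 146.8] 85.4 PCA ang 174.72 est dims [144.5  67.6] zmed 0.0735
side15 n 1271 centroid [490.3 -49.3] rect [491.4 -51.8] [ 71.4 150.6] 8.6 PCA ang 98.79 est dims [147.6  70. ] zmed 0.0752
```

```bash
python3 - <<'E'
from h import *
plan(.4723,-.2522,.19,-4.9)
E
```

```text
shift [0.1156 0.09   0.2074] turn 0.17
```

Call:
apply_moves:
  rows:
    - [[0.03, 0.01, 0.05], 0]
    - [[0.06, 0.03, 0.1], 0]
    - [[0.09, 0.05, 0.16], 0]
    - [[0.11, 0.07, 0.2], 0]
    - [[0.1155, 0.085, 0.2074], 0.2]
    - [[0.1155, 0.09, 0.2074], 0.2]
    - [[0.1155, 0.09, 0.2074], 0.2]
    - [[0.1155, 0.09, 0.2074], 0.2]
    - [[0.1155, 0.11, 0.2074], 0.2]
    - [[0.1155, 0.14, 0.2074], 0.2]
    - [[0.1155, 0.17, 0.2074], 0.2]
    - [[0.1155, 0.185, 0.2074], 0.2]
    - [[0.1155, 0.188, 0.2074], 0.2]
    - [[0.1155, 0.188, 0.2074], 0.2]
    - [[0.1155, 0.188, 0.2074], 0.2]

```text
time_s: 25.18
tcp_pos: [0.4727, -0.2519, 0.0932]
eef_rot: [-90.0, -0.1, -4.9]
contact_force: [0.6, 0.3, -0.0]
gripper_width: 0.0879
```

Call:
apply_moves:
  rows:
    - [[0, 0, 0], 0]
    - [[0, 0, 0], 0]
    - [[0, 0, 0], 0]
    - [[0, 0, 0], 0]
    - [[0, 0, 0], 0]
  gripper: 0
  grip_force: 40

```text
time_s: 25.8
tcp_pos: [0.4722, -0.2519, 0.0925]
eef_rot: [-90.0, -0.0, -4.9]
contact_force: [-0.5, -1.4, 5.4]
gripper_width: 0.0656
```

```bash
python3 - <<'E'
from h import *
sent(.1155,.188,.2074,.2); st(); c=save('side','side16'); save('top','top16')
crop('side16',280,80,440,240,4,'s16')
E
```

```text
cmd [ 0.4722 -0.2522  0.092  -4.93  ]
t 25.8 tcp [ 0.4722 -0.2519  0.0925] rot [-9.001e+01 -2.000e-02 -4.910e+00] F [-0.5 -1.4  5.4] M [-0.37  0.35  0.07] w 0.0656
```

View pics/s16.png

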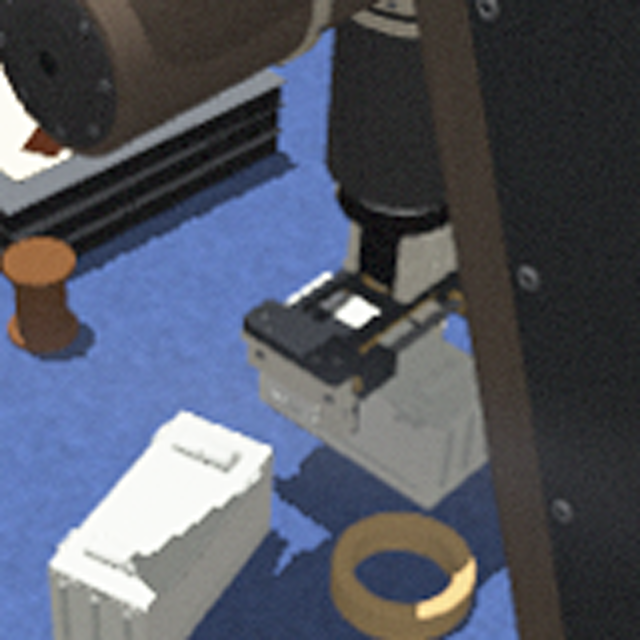

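The box is gripped at a width of 65.6 mm. I'll lift, carry and turn it a quarter.

```bash
python3 - <<'E'
from h import *
plan(.490,-.0532,.202,98.5)
E
```

```text
shift [ 0.0006 -0.11    0.1998] turn -103.43
```

Call:
apply_moves:
  rows:
    - [[0, -0.005, 0], 0]
    - [[0, -0.015, 0], 0]
    - [[0, -0.03, 0], 0]
    - [[0, -0.05, 0], 0]
    - [[0, -0.07, 0], 0]
    - [[0, -0.09, 0], 0]
    - [[0, -0.105, 0], 0]
    - [[0, -0.11, 0], 0]
    - [[0, -0.11, 0], 0]

```text
time_s: 27.02
tcp_pos: [0.4719, -0.2517, 0.2022]
eef_rot: [-90.0, -0.0, -4.9]
contact_force: [0.1, 0.6, -4.6]
gripper_width: 0.0658
```

Call:
apply_moves:
  rows:
    - [[0, 0, 0.008], -4]
    - [[0, 0, 0.02], -11]
    - [[0, 0, 0.035], -19]
    - [[0, 0, 0.05], -27]
    - [[0, 0, 0.066], -35]
    - [[0, 0, 0.082], -43]
    - [[0, 0, 0.098], -51]
    - [[0, 0, 0.114], -59]
    - [[0, 0, 0.13], -67]
    - [[0, 0, 0.146], -75]
    - [[0, 0, 0.162], -83]
    - [[0, 0, 0.178], -91]
    - [[0, 0, 0.19], -97]
    - [[0.0005, 0, 0.198], -102]
    - [[0.0005, 0, 0.2], -103.4]
    - [[0.0005, 0, 0.2], -103.4]
    - [[0.0005, 0, 0.2], -103.4]

```text
time_s: 29.15
tcp_pos: [0.4895, -0.0528, 0.2019]
eef_rot: [-90.0, 0.0, 98.4]
contact_force: [0.4, -0.4, -3.8]
gripper_width: 0.0658
```

```bash
python3 - <<'E'
from h import *
sent(0,-.11,0,0); sent(.0005,0,.2,-103.4); st(); c=save('side','side17'); save('top','top17')
crop('side17',260,80,420,260,4,'s17'); crop('top17',265,120,385,250,4.5,'t17')
E
```

```text
cmd [ 0.4722 -0.2522  0.202  -4.93  ]
cmd [ 4.899e-01 -5.300e-02  2.020e-01  9.847e+01]
t 29.15 tcp [ 0.4895 -0.0528  0.2019] rot [-89.97   0.    98.39] F [ 0.4 -0.4 -3.8] M [0.02 0.14 0.1 ] w 0.0658
```

View pics/s17.png

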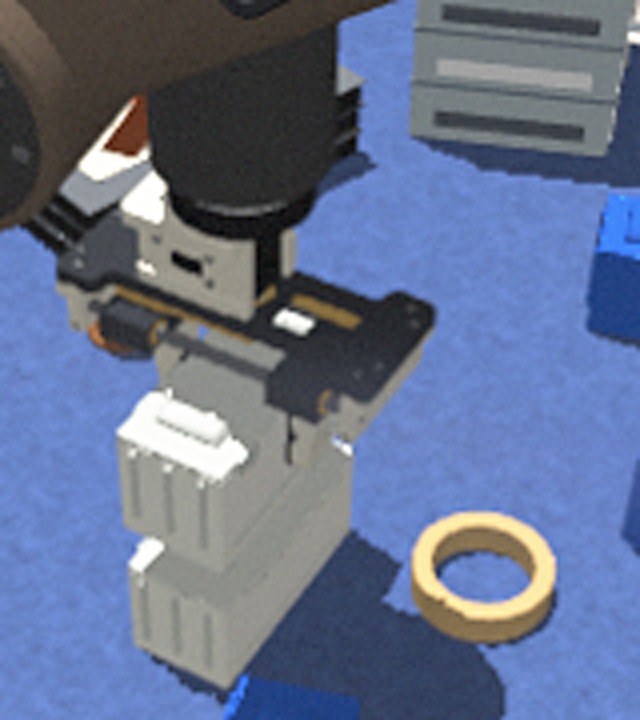

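View pics/t17.png

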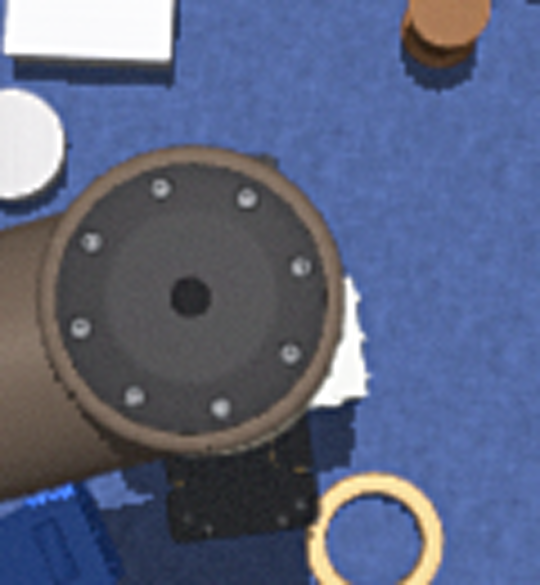

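The second box hangs straight above the first. I'll compare their visible end (+y) and side (−x) faces in the depth map for the fine alignment.

```bash
cat > faces.py <<'E'
from h import *
def faces(n,zb,yaw=98.47,C=(.490,-.0532),wall='x'):
    c=load(n); W=cloud(c); a=np.radians(yaw-90); ex=np.array([np.cos(a),np.sin(a)]); ey=np.array([-ex[1],ex[0]])
    P=W.reshape(-1,3); X=(P[:,:2]-C)@ex*1e3; Y=(P[:,:2]-C)@ey*1e3; Z=P[:,2]*1e3-zb
    z=(Z>8)&(Z<64)
    m=z&(np.abs(X)<26)&(np.abs(Y-75)<12); r=[]
    print(n,'zb',zb,'+y face n',m.sum(),'med',np.round(np.median(Y[m]),2),'slope mm/mm',np.round(np.polyfit(X[m],Y[m],1)[0],4))
    m=z&(Y>25)&(Y<68)&(np.abs(X+33)<12)
    print('   -x face n',m.sum(),'med',np.round(np.median(X[m]),2),'slope',np.round(np.polyfit(Y[m],X[m],1)[0],4))
    m=(np.abs(X)<24)&(Y>64)&(Y<72)&(Z>66)&(Z<90)
    if m.sum(): print('   top face z',np.round(np.median(Z[m])+zb,1),m.sum())
E
python3 - <<'E'
from faces import *
faces('side15',0); faces('side17',0); faces('side17',110)
E
```

```text
side15 zb 0 +y face n 277 med 74.76 slope mm/mm 0.0053
   -x face n 144 med -30.57 slope -0.0042
   top face z 75.7 53
side17 zb 0 +y face n 279 med 74.71 slope mm/mm -0.0019
   -x face n 145 med -30.51 slope -0.0011
   top face z 75.0 53
side17 zb 110 +y face n 348 med 77.75 slope mm/mm 0.0014
   -x face n 180 med -32.05 slope 0.0061
   top face z 184.4 67
```

Call:
apply_moves:
  rows:
    - [[0, 0.006, 0], 0]
    - [[0, 0.012, 0], 0]
    - [[0, 0.018, 0], 0]
    - [[0, 0.022, 0], 0]
    - [[0, 0.022, 0], 0]
    - [[0, 0.022, 0], 0]

```text
time_s: 30.0
tcp_pos: [0.4898, -0.0525, 0.1803]
eef_rot: [-90.0, 0.0, 98.5]
contact_force: [0.1, -0.5, -5.0]
gripper_width: 0.0658
```

```bash
python3 - <<'E'
from faces import *
sent(0,.022,0,0); st()
for i in range(3): save('side',f'side18{i}')
crop('side180',260,130,380,260,6,'s18')
for i in range(3): faces(f'side18{i}',0); faces(f'side18{i}',88)
E
```

```text
cmd [ 4.899e-01 -5.300e-02  1.800e-01  9.847e+01]
t 30.0 tcp [ 0.4898 -0.0525  0.1803] rot [-90.01   0.    98.48] F [ 0.1 -0.5 -5. ] M [-0.01  0.12  0.03] w 0.0658
side180 zb 0 +y face n 280 med 74.76 slope mm/mm 0.0084
   -x face n 150 med -30.56 slope -0.0001
   top face z 75.1 28
side180 zb 88 +y face n 338 med 77.94 slope mm/mm 0.0042
   -x face n 168 med -31.83 slope -0.0088
   top face z 162.8 59
side181 zb 0 +y face n 282 med 74.87 slope mm/mm 0.0013
   -x face n 143 med -30.67 slope -0.0047
   top face z 74.9 29
side181 zb 88 +y face n 329 med 78.01 slope mm/mm 0.0034
   -x face n 167 med -31.7 slope 0.0038
   top face z 163.0 61
side182 zb 0 +y face n 280 med 74.8 slope mm/mm -0.0033
   -x face n 144 med -30.62 slope -0.0034
   top face z 74.3 35
side182 zb 88 +y face n 333 med 77.91 slope mm/mm 0.0065
   -x face n 169 med -31.67 slope 0.002
   top face z 162.5 59
```

View pics/s18.png

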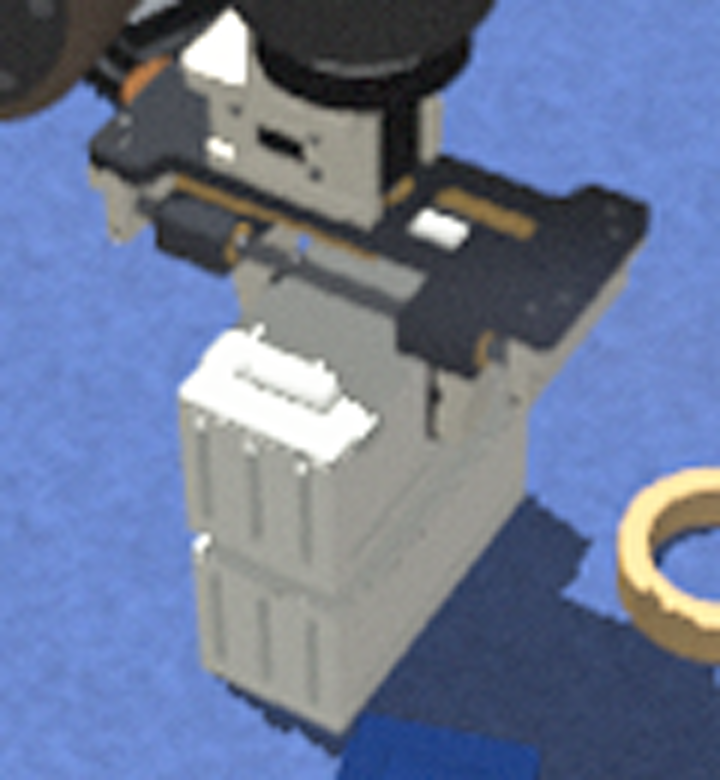

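```bash
python3 - <<'E'
from faces import *
c=load('side180'); a=np.radians(8.47); ex=np.array([np.cos(a),np.sin(a)]); ey=np.array([-ex[1],ex[0]]); C=np.array([.490,-.0532])
for nm,o,zs in(('low',(0,0),(.005,.07)),('up aligned',(0,0),(.093,.16)),('up off',(-1.1,3.1),(.093,.16))):
    for X,Y in((33,75),(-33,75)):
        for z in zs:
            q=C+ex*(X+o[0])/1e3+ey*(Y+o[1])/1e3; print(nm,X,Y,z,np.round((proj(c,[*q,z])[0]-[260,130])*6+2.5,1))
E
python3 -c "
from h import *
im=cv2.imread('pics/side180.png')[185:255,285:330]; cv2.imwrite('pics/z18.png',cv2.resize(im,None,fx=8,fy=8,interpolation=cv2.INTER_CUBIC))"
```

```text
low 33 75 0.005 [206.2 661.1]
low 33 75 0.07 [197.9 554.8]
low -33 75 0.005 [345.1 729.2]
low -33 75 0.07 [343.  623.5]
up aligned 33 75 0.093 [194.7 514.9]
up aligned 33 75 0.16 [185.  390.8]
up aligned -33 75 0.093 [342.2 583.7]
up aligned -33 75 0.16 [339.8 459.9]
up off 33 75 0.093 [192.5 521.2]
up off 33 75 0.16 [182.7 397.1]
up off -33 75 0.093 [340.3 590.4]
up off -33 75 0.16 [337.8 466.5]
```

View pics/z18.png

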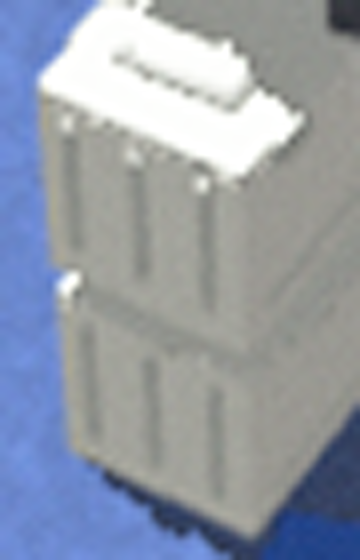

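The depth fit and the vertical edges agree that the upper box is 3.1 mm too far in +y and 1.2 mm in −x. I'll correct that and re-measure.

Call:
apply_moves:
  rows:
    - [[-0.001, 0, 0], 0]
    - [[-0.002, 0, -0.001], 0]
    - [[-0.0031, 0, -0.0012], 0]
    - [[-0.0031, 0, -0.0012], 0]
    - [[-0.0031, 0.003, -0.0012], 0]
    - [[-0.0031, 0.003, -0.0012], 0]
    - [[-0.0031, 0.003, -0.0012], 0]

```text
time_s: 31.02
tcp_pos: [0.4913, -0.0555, 0.1771]
eef_rot: [-90.0, 0.0, 98.5]
contact_force: [0.9, -0.3, -3.7]
gripper_width: 0.0658
```

```bash
python3 - <<'E'
from faces import *
sent(-.0031,.003,-.0012,0); st()
for i in range(2): save('side',f'side19{i}'); faces(f'side19{i}',0); faces(f'side19{i}',85)
E
```

```text
cmd [ 4.916e-01 -5.590e-02  1.770e-01  9.847e+01]
t 31.02 tcp [ 0.4913 -0.0555  0.1771] rot [-89.99   0.    98.48] F [ 0.9 -0.3 -3.7] M [-0.05  0.08  0.01] w 0.0658
side190 zb 0 +y face n 278 med 74.7 slope mm/mm 0.0076
   -x face n 145 med -30.56 slope -0.0058
   top face z 74.4 39
side190 zb 85 +y face n 330 med 74.96 slope mm/mm 0.0089
   -x face n 167 med -30.69 slope -0.003
   top face z 159.6 57
side191 zb 0 +y face n 278 med 74.66 slope mm/mm 0.0022
   -x face n 143 med -30.5 slope -0.0025
   top face z 74.9 35
side191 zb 85 +y face n 338 med 74.82 slope mm/mm 0.0153
   -x face n 165 med -30.6 slope -0.0084
   top face z 159.8 60
```

Aligned to within 0.3 mm. I'll lower it slowly.

Call:
apply_moves:
  rows:
    - [[0, 0.002, 0], 0]
    - [[0, 0.003, 0], 0]
    - [[0, 0.004, 0], 0]
    - [[0, 0.005, 0], 0]
    - [[0, 0.006, 0], 0]
    - [[0, 0.007, 0], 0]
    - [[0, 0.007, 0], 0]
    - [[0, 0.007, 0], 0]

```text
time_s: 32.12
tcp_pos: [0.4914, -0.0554, 0.1702]
eef_rot: [-90.0, 0.0, 98.5]
contact_force: [0.1, 0.2, -3.9]
gripper_width: 0.066
```

Already 3 mm below lug-top height with no contact, so the recesses are going over the lugs. I'll lower the rest.

Call:
apply_moves:
  rows:
    - [[0, 0.001, 0], 0]
    - [[0, 0.002, 0], 0]
    - [[0, 0.003, 0], 0]
    - [[0, 0.0035, 0], 0]
    - [[0, 0.004, 0], 0]
    - [[0, 0.004, 0], 0]
    - [[0, 0.004, 0], 0]

```text
time_s: 33.0
tcp_pos: [0.4913, -0.0555, 0.1664]
eef_rot: [-90.0, 0.0, 98.5]
contact_force: [-1.9, 1.6, 2.3]
gripper_width: 0.0659
```

```bash
python3 - <<'E'
from faces import *
sent(0,.007,0,0); sent(0,.004,0,0); st()
save('side','side20'); faces('side20',0); faces('side20',74)
E
```

```text
cmd [ 4.916e-01 -5.590e-02  1.700e-01  9.847e+01]
cmd [ 4.916e-01 -5.590e-02  1.660e-01  9.847e+01]
t 33.0 tcp [ 0.4913 -0.0555  0.1664] rot [-9.000e+01  1.000e-02  9.848e+01] F [-1.9  1.6  2.3] M [ 0.28  1.18 -0.12] w 0.0659
side20 zb 0 +y face n 281 med 74.88 slope mm/mm 0.0058
   -x face n 147 med -30.42 slope -0.0073
side20 zb 74 +y face n 327 med 74.66 slope mm/mm 0.004
   -x face n 165 med -30.8 slope -0.0004
   top face z 149.3 53
```

It is seated: the wrist force went from −3.9 to +2.3 N and the lid face is at 149 mm (148 nominal). I'll release and retreat.

Call:
apply_moves:
  rows:
    - [[0, 0, 0], 0]
    - [[0, 0, 0], 0]
    - [[0, 0, 0], 0]
    - [[0, 0, 0], 0]
    - [[0, -0.01, 0], 0]
    - [[0, -0.03, 0], 0]
    - [[0, -0.06, 0], 0]
    - [[0, -0.1, 0], 0]
    - [[0, -0.12, 0], 0]
    - [[0, -0.12, 0], 0]
  gripper: 1

```text
time_s: 34.3
tcp_pos: [0.4921, -0.0554, 0.2886]
eef_rot: [-90.2, -0.0, 98.5]
contact_force: [0.3, 0.1, 0.1]
gripper_width: 0.0876
```

```bash
python3 - <<'E'
from h import *
sent(0,-.12,0,0); st(); plan(.36,-.42,.286,98.47)
E
```

```text
cmd [ 4.916e-01 -5.590e-02  2.860e-01  9.847e+01]
t 34.3 tcp [ 0.4921 -0.0554  0.2886] rot [-9.025e+01 -1.000e-02  9.849e+01] F [0.3 0.1 0.1] M [ 0.02  0.16 -0.  ] w 0.0876
shift [-0.3408 -0.      0.1838] turn -0.0
```

Call:
apply_moves:
  rows:
    - [[-0.04, 0, 0.02], 0]
    - [[-0.09, 0, 0.05], 0]
    - [[-0.14, 0, 0.08], 0]
    - [[-0.19, 0, 0.1], 0]
    - [[-0.24, 0, 0.13], 0]
    - [[-0.29, 0, 0.16], 0]
    - [[-0.33, 0, 0.18], 0]
    - [[-0.34, 0, 0.184], 0]
    - [[-0.34, 0, 0.184], 0]
    - [[-0.34, 0, 0.184], 0]

```text
time_s: 35.55
tcp_pos: [0.3597, -0.418, 0.286]
eef_rot: [-90.0, -0.0, 98.5]
contact_force: [-0.1, 0.2, 1.1]
gripper_width: 0.0874
```

```bash
python3 - <<'E'
from faces import *
sent(-.34,0,.184,0); st()
save('side','side21'); save('top','top21'); faces('side21',0); faces('side21',74)
crop('side21',150,80,420,360,2.1,'s21')
scoop_tilt(load('side21'),.5755,.2746,-11.73,.003,.12)
# bystander shift check: compare top frames depth clusters
for n in('top0','top21'):
    W=cloud(load(n))
    for nm,x,y,r,lo in(('wax',.626,.095,.05,.02),('tape',.375,-.145,.06,.012),('spool',.712,-.182,.04,.03),('maul',.743,.178,.045,.03),('plain',.72,.046,.075,.025)):
        m=(np.hypot(W[...,0]-x,W[...,1]-y)<r)&(W[...,2]>lo); print(n,nm,np.round(np.nanmean(W[m],0)*1e3,1))
E
```

```text
cmd [ 0.3596 -0.4193  0.286  98.47  ]
t 35.55 tcp [ 0.3597 -0.418   0.286 ] rot [-8.999e+01 -2.000e-02  9.852e+01] F [-0.1  0.2  1.1] M [0.03 0.05 0.01] w 0.0874
side21 zb 0 +y face n 278 med 74.6 slope mm/mm 0.0031
   -x face n 150 med -30.58 slope 0.001
   top face z 85.8 2
side21 zb 74 +y face n 332 med 74.7 slope mm/mm 0.001
   -x face n 167 med -30.71 slope 0.0004
   top face z 148.7 63
-160 7 z pct 10,50,90 mm [3.3 3.6 4.6]
-150 17 z pct 10,50,90 mm [ 3.3  5.2 16.1]
-140 156 z pct 10,50,90 mm [ 8.8 11.3 19.5]
-130 151 z pct 10,50,90 mm [ 6.9  9.1 21. ]
-120 151 z pct 10,50,90 mm [ 4.3  6.6 25. ]
-110 115 z pct 10,50,90 mm [ 3.3  4.6 27.8]
-100 123 z pct 10,50,90 mm [ 3.2  4.5 30.6]
-90 121 z pct 10,50,90 mm [ 3.3  4.7 31. ]
-80 110 z pct 10,50,90 mm [ 3.4  4.9 33.9]
-70 97 z pct 10,50,90 mm [ 3.3  5.  36.9]
-60 109 z pct 10,50,90 mm [ 3.4  4.9 38.3]
-50 48 z pct 10,50,90 mm [ 3.3  5.2 36.6]
top0 wax [626.7  95.5  30.8]
top0 tape [ 375.8 -144.3   22.4]
top0 spool [ 712.5 -182.6   62.8]
top0 maul [739.2 174.4 100.2]
top0 plain [719.9  46.5  36.7]
top21 wax [626.7  95.6  30.7]
top21 tape [ 359.2 -161.8  659. ]
top21 spool [ 712.7 -182.6   62.9]
top21 maul [739.  174.5  99.8]
top21 plain [719.9  46.2  36.6]
```

View pics/s21.png

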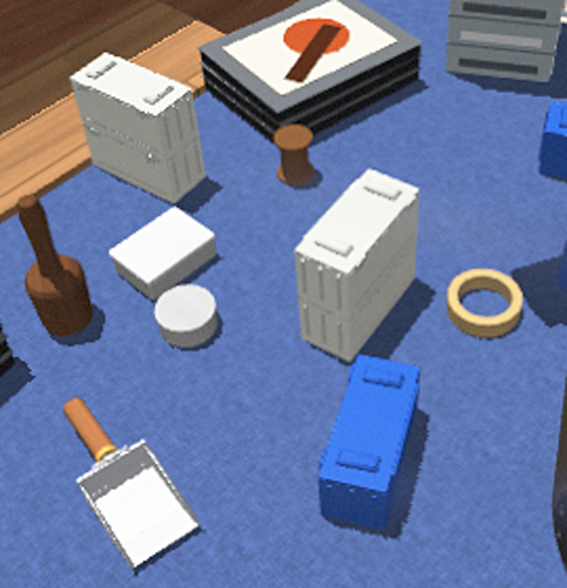

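View pics/top21.png

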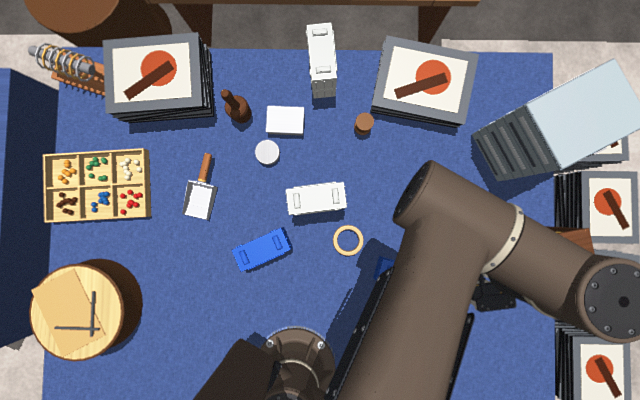

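The second box sits squarely and fully down, with its faces flush within 0.15 mm and its top at 148.7 mm. The scoop is flat at (200,190), the bystanders haven't moved and the arm is clear. I'll hand in.

```bash
python3 -c "
from plant import close_job
print(close_job())"
```

```text
the job is handed in; nothing more can be done
None
```

The packing job is done and was handed in at about 35.6 s of the 72 s allowed; `close_job` reports no verdict.

I pivoted the scoop on the open box's front rim to tip it. One bead stuck between the lip and the hinge wall, and fell in when I drew the scoop back. I set the scoop flat at about its old place, pushed the lid past upright so it fell shut, and lowered the second box on after a 3 mm correction.

**Last checks**
- **Beads:** all four were on the box floor, tops at about 36–37 mm, before I shut the lid. The lid closed flush over them; they cannot be seen since.
- **Second box:** its faces line up with the lower box within about 0.15 mm and 0.01 rad. Its lid face is at 148.7 mm, against 148 nominal seated and 155 unseated.
- **Scoop:** flat on the table, with an even floor height along its length.
- **Bystanders:** the wax tin, spool, maul and plain tin are within 0.5 mm of where they started.
- **Robot:** clear of everything, with no contact force beyond sensor noise.

**One check failed:** the depth comparison for the tape roll was spoiled because the arm was in view. By eye it has not moved in either picture.

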